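# Hang the loaded weighing pan on the spring balance with the lifting fork

## Task

Pick up the loaded weighing pan with the lifting fork, prongs under its stirrup, and hang the stirrup gently in the hook of the spring balance, so that the pan hangs freely and at rest without pulling the balance to its stop or pressing the fork down on the hanging pan. Then take the fork away and stand it on its prongs on the bench, handle up. Neither gripper nor arm may touch the pan, the pan must stay level rather than tip over, and the loose weights on the bench stay where they are.

Things in the scene. Friction and masses are not known exactly. Their poses are not given: they have to be found in the camera images.
- pan: Weighing pan, plain steel, 0.21 to 0.53 kg: round dish, 120 mm diameter, 22 mm high, two flat discs, 80 mm across, fixed in it (top at 25 mm), and a rigid upright stirrup of 7 mm round bar. Origin: centre of the underside; y along the stirrup's bar, z up; same from +x and -x. The stirrup's uprights stand at y = +-60 mm, 113 mm clear between them.
- bail_mid (a point): The peak in the middle of the stirrup's bar, on its centre line, 72 mm straight above the pan's origin; axes as the pan's. This sits in the hook. For |y| from 18 to 60 mm the bar has level shoulders with their centre line 10 mm lower (62 mm above the pan's underside), where the prongs lift it.
- fork: Lifting fork, steel, black grip, 0.25 kg, standing on its prongs. Origin: underside of the prongs, straight below the grip's axis; x along the prongs to their tips, z up. Two prongs, flat bars at y = +-33 mm, 12 mm wide, 9 mm thick, x -22 to 115 mm, joined by a cross bar (x -24 to 2 mm, 78 mm wide, 14 mm high) with a 20 mm wide stem up to the grip.
- fork_grip (a point): Middle of the fork's upright black grip, 90 mm above the fork's origin, axes as the fork's. The grip reaches from 50 to 115 mm above the underside, is 26 mm wide in y and 30 mm deep in x. Meant to be gripped across y, from above.
- fork_notch (a point): Midway between the prongs' notches, on the prongs' top: x = 95, z = 9 mm in the fork's frame. The stirrup's shoulders lie here on both prongs. Each notch is 14 mm long, between an upturned tip (x 102 to 115 mm, top 14 mm above this point) and a rear stop (x 76 to 88 mm, top 7 mm above it). Axes as the fork's.
- balance_stand: Spring balance on a laboratory stand, fixed. Origin: bench level straight below the hook, which is open to -x; z up. Base plate 16 mm high, x -80 to 120 mm, y -60 to 90 mm; upright 18 mm rod at x = 90, y = 60 mm, 536 mm high; a cross rod at 500 mm carries the balance's tube, 35 mm diameter, upright over the hook, its lower end at 297 mm.
- hook_seat (a point): Centre line of the stirrup's bar when seated in the hook: 197 mm above the bench unloaded; moves down with the hook. Axes as the stand's. The hook is 6 mm wire bent in the x-z plane: its tip, at x = -16 mm, ends 20 mm above this point; the shank is at x = 14 mm up to 43 mm above this point and then leans back to x = 0 at 57 mm. Clear width inside about 21 mm.
- balance_hook (a joint): How far the hook is drawn down out of the balance, in m: 0 unloaded, stop at 0.060. The spring is 120 N/m (8 mm a newton): depending on its weight, the pan draws it 15 to 42 mm once the balance bears its whole weight, and further for a moment if it is let go suddenly.
- tall_weight: Bystander: loose cylindrical weight with a knob on top, 48 mm diameter, 85 mm high. Origin: centre of the underside.
- small_weight: Bystander: loose cylindrical weight with a knob on top, 38 mm diameter, 64 mm high. Origin: centre of the underside.
- slotted_disc: Bystander: loose flat slotted disc, 80 mm diameter, 12 mm high. Origin: centre of the underside.
There are look-alikes about, which are no part of the job. Leave any green or yellow look-alike of the fork alone. Leave any brown or purple look-alike of the pan alone.

How it is judged:
On the way, in this order (a step that is already met when the one before it is completed fails the run):
1. the fork carries the pan clear of the bench (height (world z) of pan above 0.03 m and contact force between fork and pan above 1 N), for 0.2 s.
2. the pan hangs by its stirrup in the balance's hook, and the fork no longer touches it (distance between bail_mid and hook_seat below 0.015 m and value of joint balance_hook above 0.01 m and contact force between pan and balance_stand above 1.5 N and contact force between fork and pan below 0.1 N), for 0.3 s.
At the end, for the whole second after the job is handed in: Stirrup peak within 15 mm of the hook's seat, balance drawn more than 10 mm, pan over 30 mm above the bench, within 0.25 rad of level, slower than 0.06 m/s, fork off it; the fork stands on its prongs on the bench (underside within 8 mm of it, upright to 0.1 rad, at rest) (distance between bail_mid and hook_seat below 0.015 m and value of joint balance_hook above 0.01 m and height (world z) of pan above 0.03 m and angle between pan's own z axis and vertical below 0.25 rad and contact force between pan and fork below 0.1 N and linear speed of pan below 0.06 m/s and height (world z) of fork below 0.008 m and angle between fork's own z axis and vertical below 0.1 rad and linear speed of fork below 0.02 m/s); the robot touches nothing.
It fails at once if the gripper or the arm touches the pan (contact force between any of the fingers, the arm and pan above 0.5 N).
It fails at once if the balance is pulled to its stop (drawn down more than 58 mm) (value of joint balance_hook above 0.058 m).
It fails at once if the fork presses down on the discs of the pan hanging in the balance (over 0.7 N) (value of joint balance_hook above 0.005 m and z of fork_notch in the frame of bail_mid below -0.034 m and contact force between fork and pan above 0.7 N).
It fails at once if the pan is tipped by more than 0.6 rad (angle between pan's own z axis and vertical above 0.6 rad).
It fails at once if a loose weight is moved by more than 20 mm (distance of any of tall_weight, small_weight, slotted_disc from where it was at the start of the episode above 0.02 m).
It also fails if it takes over 72 s, if anything falls off the work surface, if the arm or the gripper's body presses on something with over 40 N, if the wrist force passes 120 N, or if a joint passes its speed limit or range.

## Robot

A 7-joint arm with a two-finger parallel gripper is mounted at the origin on the work surface. World frame = base frame: x ahead of the robot, y to its left, z up, the work surface at z = 0. Lengths are in m, angles in rad, forces in N, time in s.
With the tool pointing down it reaches from about 0.425 to 1.025 m from the base axis. Payload 9.4 kg.
Tool frame: the origin (TCP) lies at the very end of the fingers, on their centre line; the grasp point (between the pads) lies 19 mm behind it; z points along the fingers, x is the direction in which the jaws open and shut, and the axes are right-handed (so a half turn about z gives the same grasp; the last joint's range is limited). The gripper opens to 93 mm and grips with 3 to 60 N. Pads are 15 mm wide; open, the fingers measure 128 mm over their backs; the gripper's body (75 mm by 188 mm) begins 65 mm behind the grasp point.
Start: joints at [-1.223, 0.599, -0.003, 1.599, 0.002, 0.943, -0.08], TCP at [0.299, 0.661, 0.219] pointing down, gripper open.
Joint ranges: [-2.57, 2.57], [-0.35, 1.97], [-1.29, 1.29], [0.11, 2.56], [-1.05, 4.19], [0.11, 1.86], [-2.63, 2.63]. Speed limits (rad/s): [2.22, 2.22, 3.01, 3.01, 3.14, 3.14, 3.14].

## Interface

Orientations are given as a unit quaternion [w, x, y, z].
In Python, from bench import arm, claw, solver, observe, optics gives the robot as it stands. Calls block until the motion is done:
- arm.reach(position, orientation): joint-space move of the TCP to a pose.
- arm.line_to(position, speed=0.15, rot=None, until_force=None): straight line of the TCP; rot=None keeps the orientation; speed is the mean speed in m/s. With until_force (N) it stops when the force on the tool has changed by that much, and returns True; else False.
- arm.goto_joints(angles): joint-space move.
- claw.move_gripper(opening, f_grip=None): opening from 0.0 (shut) to 1.0 (fully open); f_grip is the grip in N (None keeps the last); returns when the fingers have stopped.
- arm.hold(seconds).
- solver.inverse_kinematics(position, orientation): joint angles nearest the present ones, or None.
- observe(): the state.
- optics.snapshot(name): name is "scene" or "top"; returns (picture, depth): 400x640x3 uint8, blue, green, red; 400x640 float32, m along the optical axis (not along the pixel's ray), 0 where there is no reading.
- optics.camera_model(name): a dict with "intrinsics" (3x3 intrinsics, pixels), "world_from_camera" (4x4, takes a point from camera to world coordinates). Camera axes: x right, y down, z forward; pixel columns grow to the right and rows downward; lengths in m; the calibration is good to about 2 mm. A picture is of the moment at which its call begins. camera_model takes no time and is no camera call.
A pose or a line that the arm cannot do raises arm.MotionError and nothing moves.
- arm.job_done(): hands the job in, once; it reports no verdict.
Trained networks look in the newest picture that a camera, given by its name, has taken for a name from the list of things; names that differ only in an ending like _2 or _b are one class to them, and where a whole thing is asked for, a point or a joint stands for the part that bears it (a point fixed in the world has none). Each returns a list of dicts, best first, with "confidence" (0 to 1); they miss things now and then, are a little off and sometimes report something else, mostly with a low value. They report only what shows in the picture. A call takes as long as a camera call. They do not tell look-alikes from the thing itself.
- optics.look_for(name, camera): "position" ([column, row] in pixels, amid what is visible of it).
- optics.trace(name, camera): "pixels" (400x640 bool, what is visible of it) and "position" ([column, row] in pixels, amid what is visible of it).
- optics.place_of(name, camera): "position" ([column, row] in pixels: a listed point, or the origin of a listed thing).
The state is a dict: "time": time; "joint_pos": joint angles; "joint_velocities": joint speeds; "joint_efforts": joint torques, N m; "ee_pos": TCP position; "eef_rot": TCP orientation; "wrist_force": force on the tool from outside, world axes, zero at the start; "wrist_torque": the same for the moment, N m; "gripper_width": opening from 0.0 (shut) to 1.0 (fully open).
Only numpy, scipy, OpenCV 4.12 (cv2) and the standard library are available. Lean on these libraries where they do the work, as an engineer would, in place of code of your own. Each camera call takes 0.05 s, during which the arm holds its last target.

## Working session

There is one attempt and no reset: what is moved stays moved. The work goes in short steps, each a Python script; the robot and the scene stay as the last script left them, time stands still between calls to the robot, and variables do not carry over. Pictures are saved under pics/ and viewed, and the job is handed in when it is done.

```bash
ls; mkdir -p pics
python3 - <<'E'
from bench import arm, claw, solver, observe, optics
import cv2,numpy as np
for n in ["scene","top"]:
    p,d=optics.snapshot(n); cv2.imwrite(f"pics/a_{n}.png",p); np.save(f"/tmp/d_{n}.npy",d)
    m=optics.camera_model(n); print(n,np.round(m["intrinsics"],1).tolist(),np.round(m["world_from_camera"],3).tolist())
    for t in ["pan","fork","bail_mid","fork_grip","fork_notch","balance_stand","hook_seat","tall_weight","small_weight","slotted_disc"]:
        print(t,[(np.round(r["position"]).tolist(),round(r["confidence"],2)) for r in optics.place_of(t,n)])
o=observe();print(o)
E
```

```text
pics
scene [[428.5, 0.0, 318.1], [0.0, 428.5, 198.1], [0.0, 0.0, 1.0]] [[0.799, 0.338, -0.497, 1.09], [0.601, -0.469, 0.647, -0.679], [-0.014, -0.816, -0.578, 0.759], [0.0, 0.0, 0.0, 1.0]]
pan [([357.0, 223.0], 0.9), ([444.0, 201.0], 0.84), ([384.0, 196.0], 0.76)]
fork [([313.0, 165.0], 0.78), ([294.0, 234.0], 0.73), ([281.0, 196.0], 0.65)]
bail_mid [([389.0, 174.0], 0.87), ([448.0, 185.0], 0.7), ([358.0, 201.0], 0.63)]
fork_grip [([311.0, 139.0], 0.95), ([293.0, 206.0], 0.89), ([277.0, 170.0], 0.85)]
fork_notch [([289.0, 210.0], 0.86), ([322.0, 250.0], 0.67)]
balance_stand [([249.0, 328.0], 0.56)]
hook_seat [([234.0, 261.0], 0.57), ([385.0, 193.0], 0.2)]
tall_weight [([247.0, 230.0], 0.68), ([386.0, 198.0], 0.18)]
small_weight [([341.0, 263.0], 0.83)]
slotted_disc [([382.0, 261.0], 0.97)]
top [[380.2, 0.0, 330.2], [0.0, 380.2, 199.3], [0.0, 0.0, 1.0]] [[0.014, -0.994, 0.107, 0.417], [-1.0, -0.012, 0.022, 0.009], [-0.021, -0.107, -0.994, 1.017], [0.0, 0.0, 0.0, 1.0]]
pan [([226.0, 177.0], 0.91), ([289.0, 177.0], 0.78), ([212.0, 116.0], 0.72)]
fork [([295.0, 276.0], 0.97), ([223.0, 28
[... 561 characters left out ...]
345,  0.59928809, -0.00247907,  1.59939022,  0.00178199,
        0.94292413, -0.07981808]), 'joint_velocities': array([-4.76170279e-05,  7.71091083e-04,  3.06647916e-04,  7.70400494e-04,
       -1.53441028e-03,  1.77614982e-03, -4.46434729e-04]), 'joint_efforts': array([ 1.82557480e-03, -7.64862514e+01,  1.49625700e+00, -2.52705163e+01,
       -5.24621748e-02,  1.05781906e-02,  6.42724035e-05]), 'ee_pos': array([0.29881628, 0.66055353, 0.21863014]), 'eef_rot': array([1.97123458e-05, 8.40286633e-01, 5.42142392e-01, 1.02644833e-05]), 'wrist_force': array([ 0.35955343, -0.18138777, -0.10725899]), 'wrist_torque': array([ 0.06006289,  0.03674044, -0.10780839]), 'gripper_width': 1.002895052052984}
```

View pics/a_scene.png

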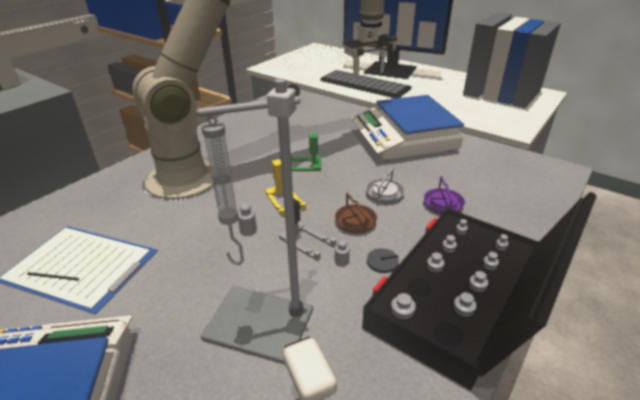

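View pics/a_top.png

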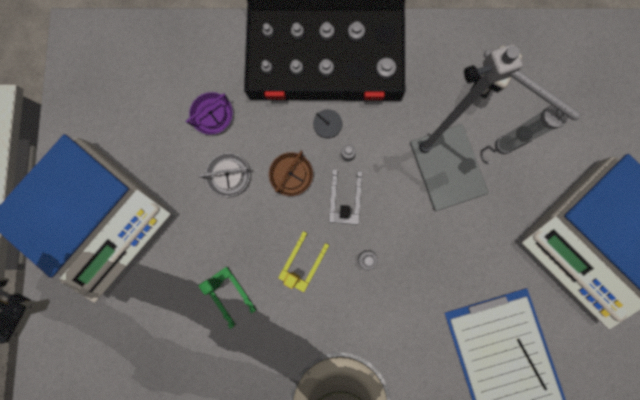

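The steel fork is at top (346,213) with its prongs pointing up the image. The steel pan is at top (228,175), with brown at (291,173) and purple at (210,113). The hook is near (487,155). Next I'll refine the poses.

```bash
cat > h.py <<'E'
import numpy as np,cv2
from bench import arm, claw, solver, observe, optics
def ray(n,uv,z):
    "world point on plane z for pixel"
    m=optics.camera_model(n);K=np.array(m["intrinsics"]);T=np.array(m["world_from_camera"])
    d=T[:3,:3]@np.linalg.solve(K,[uv[0],uv[1],1.]);o=T[:3,3]
    return o+d*(z-o[2])/d[2]
def proj(n,P):
    m=optics.camera_model(n);K=np.array(m["intrinsics"]);T=np.linalg.inv(np.array(m["world_from_camera"]))
    P=np.atleast_2d(P);c=P@T[:3,:3].T+T[:3,3];u=c@K.T
    return u[:,:2]/u[:,2:]
def cloud(n,D):
    m=optics.camera_model(n);K=np.array(m["intrinsics"]);T=np.array(m["world_from_camera"])
    v,u=np.mgrid[0:400,0:640]
    c=np.stack([(u-K[0,2])/K[0,0]*D,(v-K[1,2])/K[1,1]*D,D],-1)
    return c@T[:3,:3].T+T[:3,3]
def crop(p,x0,y0,x1,y1,s,f):
    c=cv2.resize(p[y0:y1,x0:x1],None,fx=s,fy=s,interpolation=cv2.INTER_CUBIC);cv2.imwrite(f,c)
def tri(a,b):
    "closest point of the two rays a=(cam,uv)"
    L=[]
    for n,uv in(a,b):
        p=ray(n,uv,0.);q=ray(n,uv,.3);d=(q-p)/np.linalg.norm(q-p);L.append((p,np.eye(3)-np.outer(d,d)))
    A=sum(M for p,M in L);x=np.linalg.solve(A,sum(M@p for p,M in L))
    return x,[np.linalg.norm(M@(x-p)) for p,M in L]
E
python3 - <<'E'
from h import *
p=cv2.imread("pics/a_top.png");crop(p,190,100,380,240,4,"pics/b_top1.png");crop(p,400,40,590,220,4,"pics/b_top2.png")
q=cv2.imread("pics/a_scene.png");crop(q,190,100,340,240,4,"pics/b_sc1.png");crop(q,260,130,420,280,4,"pics/b_sc2.png")
D={n:np.load(f"/tmp/d_{n}.npy") for n in("top","scene")}
for n in D:print(n,(D[n]>0).mean())
C=cloud("top",D["top"])
print("bench z",np.median(C[330:345,120:160,2]),np.median(C[230:260,420:440,2]))
print("fork org",ray("top",(346,214),0),"grip",ray("top",(346,210),.09),"notch",ray("top",(348,178),.009))
print("pan",ray("top",(226,177),0),"bail",ray("top",(220,173),.072))
print("stand",ray("top",(455,174),0), "rodbase?",ray("top",(425,147),.016),"hook",ray("top",(480,161),.197))
print(tri(("top",(346,210)),("scene",(293,206))),tri(("top",(480,161)),("scene",(234,261))),tri(("top",(220,173)),("scene",(389,174))))
for c in[(413,140),(465,120),(487,190),(437,210)]:print(ray("top",c,.016))
E
```

```text
top 0.9959453125
scene 0.99602734375
bench z -0.00032008986596232525 -0.0004202087582425573
fork org [ 0.48664743 -0.01153413  0.        ] grip [ 0.49023978 -0.0096572   0.09      ] notch [ 0.58274113 -0.01576077  0.009     ]
pan [0.58337197 0.31603394 0.        ] bail [0.581658   0.31000969 0.072     ]
stand [ 0.5982446 -0.3036314  0.       ] rodbase? [ 0.66769544 -0.22053959  0.016     ] hook [ 0.5922905  -0.29774612  0.197     ]
(array([ 0.49058378, -0.00837965,  0.10005946]), [np.float64(0.001570462990115278), np.float64(0.0015704629901151484)]) (array([ 0.59409637, -0.30084443,  0.18865306]), [np.float64(2.68251435299338e-05), np.float64(2.6825143529947975e-05)]) (array([0.58832791, 0.31681056, 0.06581312]), [np.float64(0.0069965751743858075), np.float64(0.0069965751743856115)])
[ 0.68656546 -0.18876347  0.016     ]
[ 0.74279192 -0.32845001  0.016     ]
[ 0.55359671 -0.38152165  0.016     ]
[ 0.4991319  -0.24981638  0.016     ]
```

View pics/b_top1.png

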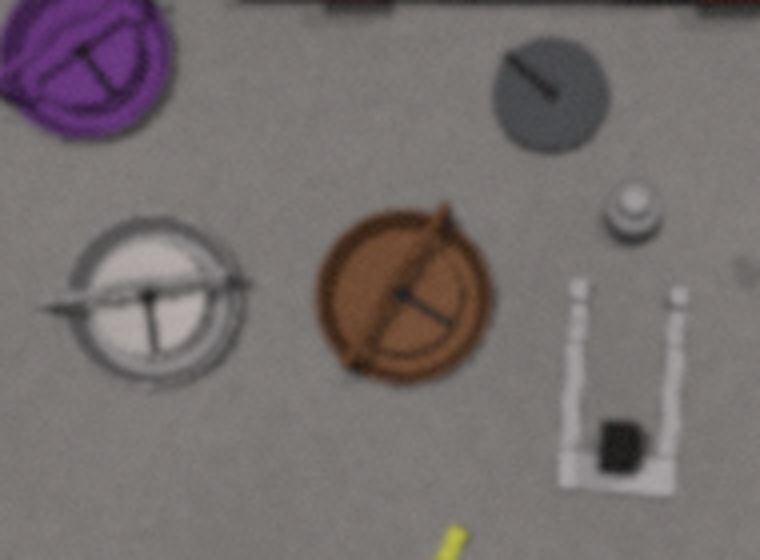

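View pics/b_top2.png

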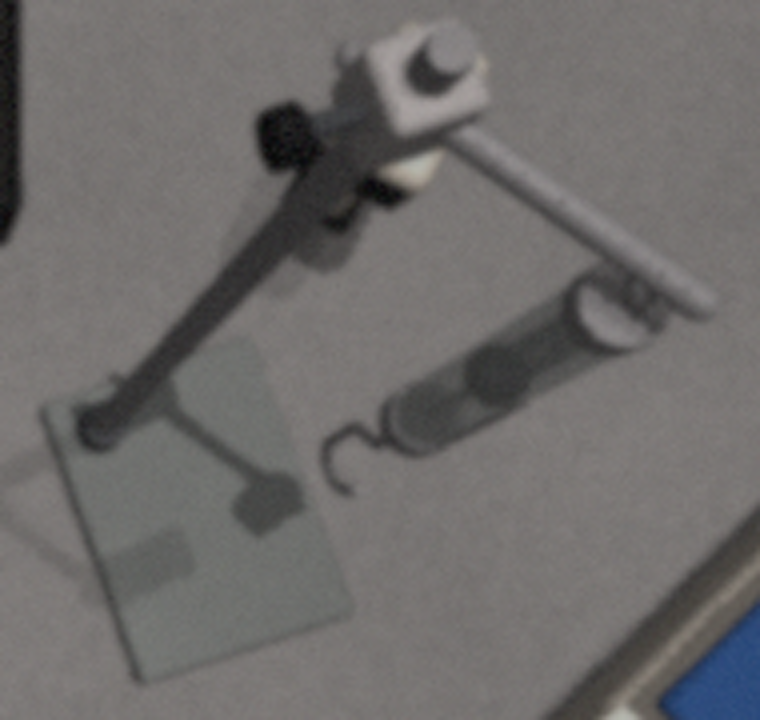

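View pics/b_sc1.png

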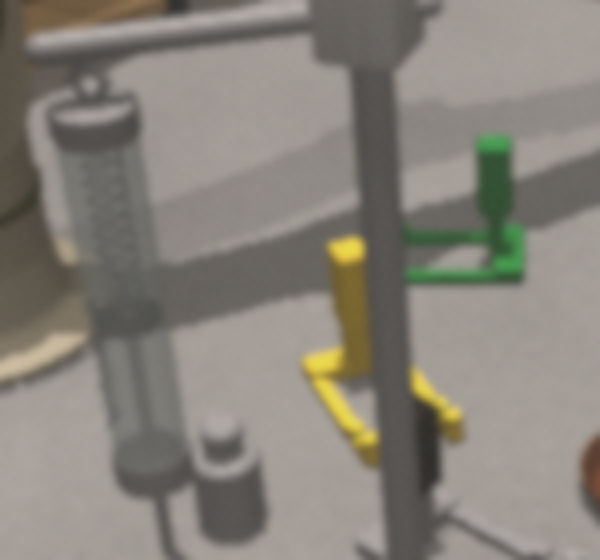

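View pics/b_sc2.png

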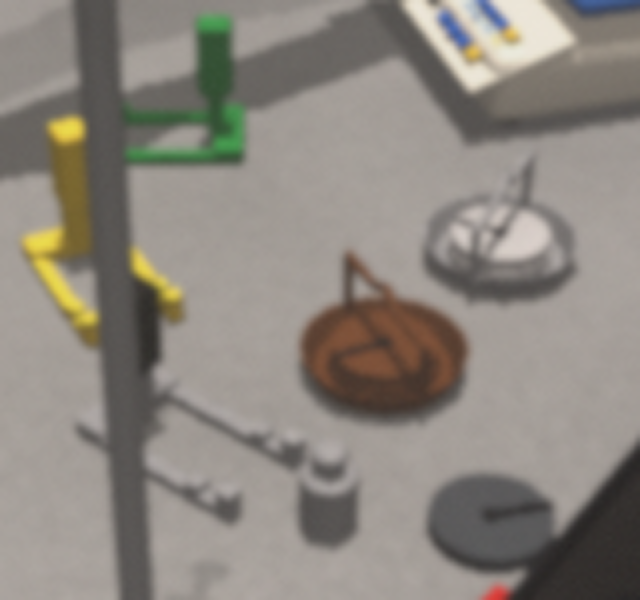

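```bash
cat > fit.py <<'E'
from h import *
from scipy.optimize import least_squares
def fit(obs,x0,z0=0.):
    "obs: list (cam, uv, local xyz)"
    def P(p,l):
        c,s=np.cos(p[2]),np.sin(p[2]);return np.array([p[0]+c*l[0]-s*l[1],p[1]+s*l[0]+c*l[1],z0+l[2]])
    f=lambda p:np.concatenate([(proj(n,P(p,l))[0]-uv) for n,uv,l in obs])
    r=least_squares(f,x0,x_scale=[.01,.01,.05],loss='soft_l1')
    return r.x,r.fun.reshape(-1,2) if False else f(r.x).reshape(-1,2)
def u(off,c,s=4):return (off[0]+(c[0]+.5)/s-.5,off[1]+(c[1]+.5)/s-.5)
E
python3 - <<'E'
from fit import *
a=(190,100);b=(260,130);c=(400,40)
T="top";S="scene"
fork=[(T,u(a,(579,278)),(.115,.033,.018)),(T,u(a,(680,286)),(.115,-.033,.018)),(T,u(a,(560,489)),(-.024,.039,.005)),(T,u(a,(674,496)),(-.024,-.039,.005)),
(S,(293,206),(0,0,.09)),(T,(346,210),(0,0,.09)),
(S,u(b,(236,505)),(.112,-.033,.014)),(S,u(b,(298,455)),(.112,.033,.014))]
x,r=fit(fork,[.49,-.01,0]);print("fork",x,"\n",r.round(1).tolist())
pan=[(T,u(a,(158.5,300.5)),(0,0,.022)),(T,u(a,(45,308)),(0,.0635,.060)),(T,u(a,(250,283)),(0,-.0635,.060)),
(S,u(b,(531,156)),(0,.060,.0655)),(S,u(b,(476,240)),(0,-.060,.062)),(S,(384,196),(0,0,0)),(T,(226,177),(0,0,0)),(S,(389,174),(0,0,.072)),(T,(220,173),(0,0,.072))]
x,r=fit(pan,[.58,.31,0]);print("pan",x,"\n",r.round(1).tolist())
st=[(T,u(c,(42,406)),(.12,.09,.016)),(T,u(c,(243,332)),(.12,-.06,.016)),(T,u(c,(353,610)),(-.08,-.06,.016)),(T,u(c,(138,683)),(-.08,.09,.005)),(T,u(c,(97,440)),(.09,.06,.016)),
(T,(455,174),(0,0,0)),(S,(249,328),(0,0,0)),(S,(234,261),(0,0,.197)),(T,(480,161),(0,0,.197))]
x,r=fit(st,[.6,-.3,.3]);print("stand",x,"\n",r.round(1).tolist())
E
python3 - <<'E'
from h import *
q=cv2.imread("pics/a_scene.png");crop(q,190,200,330,370,4,"pics/b_sc3.png")
E
```

```text
fork [ 0.48886661 -0.0070965  -0.04910029] 
 [[0.3, -0.2], [-0.2, -0.7], [-0.4, -0.8], [0.4, -0.7], [-0.6, 2.7], [-1.1, 0.5], [-1.0, -0.5], [-0.4, -1.4]]
pan [0.58625392 0.30405659 0.15269017] 
 [[-1.2, -0.1], [-1.5, -1.1], [-3.8, -1.8], [-1.3, -1.5], [-2.2, -2.3], [-1.6, -1.7], [4.4, -1.0], [-4.8, 0.6], [2.4, -1.8]]
stand [ 0.60111543 -0.30293154  0.34773592] 
 [[-1.4, 0.0], [0.9, 0.4], [1.2, 0.6], [0.2, 1.4], [-0.6, -1.8], [-0.3, -1.1], [-2.3, -1.2], [1.2, -1.1], [2.3, -4.0]]
```

View pics/b_sc3.png

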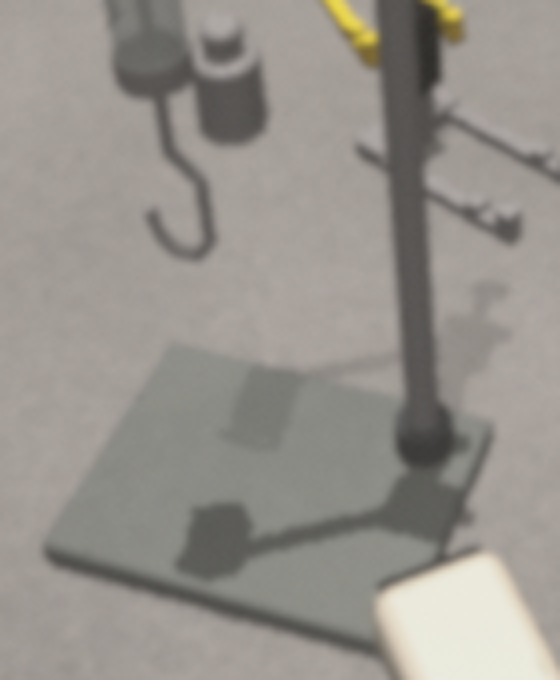

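```bash
cat > ov.py <<'E'
from fit import *
t=np.linspace(0,2*np.pi,50)
def circ(r,z):return np.c_[r*np.cos(t),r*np.sin(t),z+0*t]
PAN=[circ(.06,.022),circ(.04,.025),np.array([[0,.06,.0],[0,.06,.062],[0,.018,.062],[0,0,.072],[0,-.018,.062],[0,-.06,.062],[0,-.06,0]])]
def box(x0,x1,y0,y1,z):return np.array([[x0,y0,z],[x1,y0,z],[x1,y1,z],[x0,y1,z],[x0,y0,z]])
FORK=[box(-.022,.115,.027,.039,.009),box(-.022,.115,-.039,-.027,.009),box(.102,.115,.027,.039,.023),box(.102,.115,-.039,-.027,.023),box(-.024,.002,-.039,.039,.0),box(-.015,.015,-.013,.013,.115)]
a=np.linspace(np.pi,2*np.pi,12)
STAND=[box(-.08,.12,-.06,.09,.016),np.array([[.09,.06,.016],[.09,.06,.536]]),np.c_[[[-.016,0,.217]],].reshape(-1,3)]
HOOK=[np.array([[-.016,0,.217],[-.016,0,.205],[-.012,0,.195],[-.001,0,.1895],[.010,0,.195],[.014,0,.205],[.014,0,.240],[0,0,.254],[0,0,.297]]),circ(.0175,.297),circ(.0175,.48)]
def draw(im,n,off,pose,M,col=(0,255,255),s=4,dz=0):
    c,sn=np.cos(pose[2]),np.sin(pose[2])
    for L in M:
        W=np.c_[pose[0]+c*L[:,0]-sn*L[:,1],pose[1]+sn*L[:,0]+c*L[:,1],L[:,2]+dz]
        q=((proj(n,W)-off+.5)*s-.5)
        cv2.polylines(im,[np.round(q).astype(int)],False,col,1,cv2.LINE_AA)
def show(img,n,x0,y0,x1,y1,s,items,f):
    c=cv2.resize(img[y0:y1,x0:x1],None,fx=s,fy=s,interpolation=cv2.INTER_CUBIC);o=c.copy()
    for pose,M,col,dz in items: draw(o,n,(x0,y0),pose,M,col,s,dz)
    cv2.imwrite(f,o);return o
E
python3 - <<'E'
from ov import *
a=(190,100);b=(260,130);c=(400,40);d=(190,200);T="top";S="scene"
hk=[(S,u(d,(152,213)),(-.016,0,.217)),(S,u(d,(190,255)),(.001,0,.190)),(S,u(d,(205,185)),(.014,0,.240)),(S,u(d,(160,100)),(0,0,.297)),
(S,u(d,(176,345)),(-.08,-.06+.15,.016)) if 0 else (S,u(d,(490,430)),(.12,.09,.016)),(S,u(d,(46,548)),(-.08,-.06,.016)),(S,u(d,(172,345)),(-.08,.09,.016)),
(T,u(c,(350,494)),(-.016,0,.217)),(T,u(c,(42,406)),(.12,.09,.016)),(T,u(c,(353,610)),(-.08,-.06,.016)),(T,u(c,(138,683)),(-.08,.09,.010)),(T,u(c,(243,332)),(.12,-.06,.016))]
x,r=fit(hk,[.6,-.3,.3]);print(x,r.round(1).tolist());hs=x
pan=[(T,u(a,(158.5,300.5)),(0,0,.022)),(T,u(a,(45,308)),(0,.0635,.060)),(T,u(a,(250,283)),(0,-.0635,.060)),
(S,u(b,(531,156)),(0,.060,.0655)),(S,u(b,(476,240)),(0,-.060,.062)),(S,u(b,(500,243)),(0,0,.022))]
x,r=fit(pan,[.58,.31,0]);print(x,r.round(1).tolist())
fk=np.array([.4889,-.0071,-.049])
tp=cv2.imread("pics/a_top.png");sc=cv2.imread("pics/a_scene.png")
Y=(0,255,255)
A=show(tp,T,190,130,380,240,4,[(x,PAN,Y,0),(fk,FORK,Y,0)],"pics/c1.png")
B=show(sc,S,270,150,420,280,4,[(x,PAN,Y,0),(fk,FORK,Y,0)],"pics/c2.png")
show(tp,T,400,40,590,220,3,[(hs,STAND+HOOK,Y,0)],"pics/c3.png")
show(sc,S,190,180,330,350,3,[(hs,STAND+HOOK,Y,0)],"pics/c4.png")
x3,x4=cv2.imread("pics/c3.png"),cv2.imread("pics/c4.png")
H=max(x3.shape[0],x4.shape[0]);z=lambda i:cv2.copyMakeBorder(i,0,H-i.shape[0],0,0,0);
o=np.hstack([z(x3),z(x4)]);o=cv2.resize(o,None,fx=.8,fy=.8);cv2.imwrite("pics/c34.png",o);print(o.shape)
E
```

```text
[ 0.6046005  -0.30309212  0.33891738] [[-0.2, -1.7], [0.3, 0.2], [-0.4, -0.9], [-0.3, -5.6], [1.5, -3.1], [-1.8, -0.3], [-0.2, -1.1], [1.5, -2.7], [-1.0, -1.6], [1.0, -0.4], [0.4, -0.3], [1.4, -0.8]]
[0.58876549 0.29976869 0.15587034] [[0.5, -1.0], [0.2, -2.0], [-2.1, -2.8], [-1.4, -0.7], [-2.1, -1.4], [-1.7, -1.1]]
(432, 792, 3)
```

View pics/c1.png

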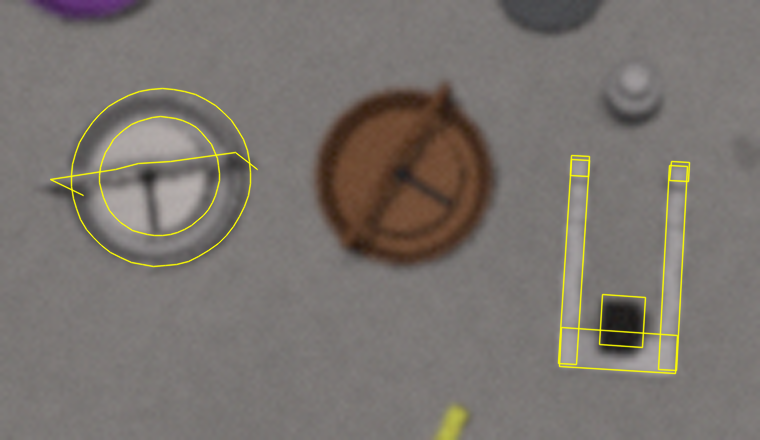

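View pics/c2.png

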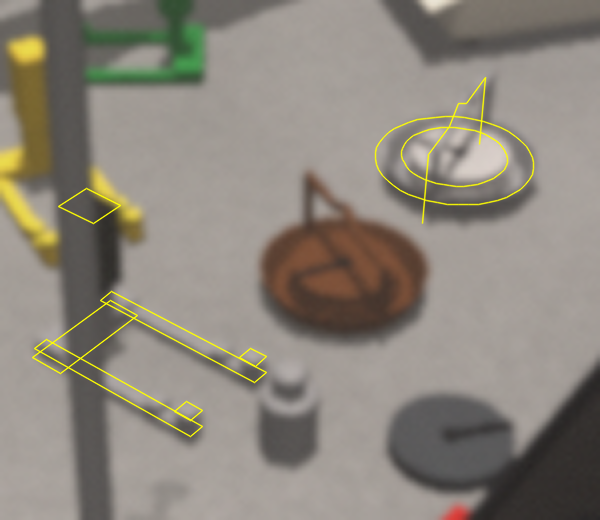

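View pics/c34.png

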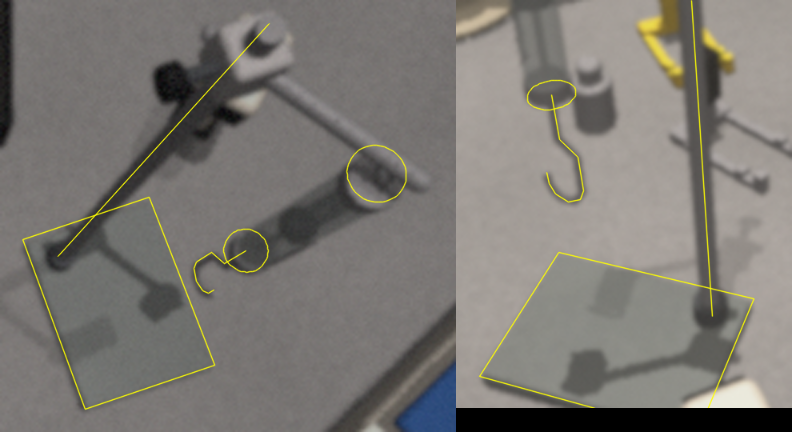

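```bash
cat > joint.py <<'E'
from ov import *
from scipy.spatial.transform import Rotation as Ro
a=(190,100);b=(260,130);c=(400,40);d=(190,200);T="top";S="scene"
OBS={"fork":[(T,u(a,(579,278)),(.115,.033,.018)),(T,u(a,(680,286)),(.115,-.033,.018)),(T,u(a,(560,489)),(-.024,.039,.005)),(T,u(a,(674,496)),(-.024,-.039,.005)),
(S,u(b,(236,518)),(.115,-.033,.003)),(S,u(b,(300,465)),(.115,.033,.003))],
"pan":[(T,u(a,(158.5,300.5)),(0,0,.022)),(T,u(a,(43,308)),(0,.0635,.060)),(T,u(a,(250,283)),(0,-.0635,.060)),
(S,u(b,(531,156)),(0,.060,.0655)),(S,u(b,(476,243)),(0,-.060,.062)),(S,u(b,(500,240)),(0,0,.022))],
"stand":[(S,u(d,(152,213)),(-.016,0,.217)),(S,u(d,(190,255)),(.001,0,.190)),(S,u(d,(205,185)),(.014,0,.240)),
(S,u(d,(492,430)),(.12,.09,.016)),(S,u(d,(44,548)),(-.08,-.06,.016)),(S,u(d,(172,343)),(-.08,.09,.016)),
(T,u(c,(350,494)),(-.016,0,.217)),(T,u(c,(42,406)),(.12,.09,.016)),(T,u(c,(353,610)),(-.08,-.06,.016)),(T,u(c,(138,683)),(-.08,.09,.010)),(T,u(c,(243,332)),(.12,-.06,.016)),(T,u(c,(97,440)),(.09,.06,.016))]}
names=list(OBS)
def projc(n,P,cor):
    m=optics.camera_model(n);K=np.array(m["intrinsics"]);M=np.linalg.inv(np.array(m["world_from_camera"]))
    cc=M[:3,:3]@P+M[:3,3];cc=Ro.from_rotvec(cor[:3]).as_matrix()@cc+cor[3:];q=K@cc;return q[:2]/q[2]
def res(p):
    out=[];cor={T:p[9:15],S:p[15:21]}
    for i,k in enumerate(names):
        x=p[3*i:3*i+3];cs,sn=np.cos(x[2]),np.sin(x[2])
        for n,uv,l in OBS[k]:
            out.append(projc(n,np.array([x[0]+cs*l[0]-sn*l[1],x[1]+sn*l[0]+cs*l[1],l[2]]),cor[n])-uv)
    e=np.concatenate(out)
    return np.r_[e/1.0,np.concatenate([np.r_[v[:3]/.003,v[3:]/.002] for v in cor.values()])]
r=least_squares(res,np.r_[.489,-.007,-.05,.588,.30,.15,.603,-.303,.34,np.zeros(12)],x_scale=np.r_[[.01,.01,.05]*3,[.003]*3,[.002]*3,[.003]*3,[.002]*3],loss='soft_l1')
if __name__=="__main__":
    i=0;e=res(r.x)
    for j,k in enumerate(names):
        n=len(OBS[k]);print(k,r.x[3*j:3*j+3].round(4),e[2*i:2*(i+n)].reshape(-1,2).round(1).tolist());i+=n
    print(r.x[9:].round(4))
    C=cloud("top",np.load("/tmp/d_top.npy"))[195:225,330:365].reshape(-1,3);g=C[C[:,2]>.1];print("griptop",len(g),np.median(g,0),g.min(0),g.max(0))
E
python3 joint.py
```

```text
Traceback (most recent call last):
  File "joint.py", line 23, in <module>
    r=least_squares(res,np.r_[.489,-.007,-.05,.588,.30,.15,.603,-.303,.34,np.zeros(12)],x_scale=np.r_[[.01,.01,.05]*3,[.003]*3,[.002]*3,[.003]*3,[.002]*3],loss='soft_l1')
  File "joint.py", line 20, in res
    out.append(projc(n,np.array([x[0]+cs*l[0]-sn*l[1],x[1]+sn*l[0]+cs*l[1],l[2]]),cor[n])-uv)
               ~~~~~^^^^^^^^^^^^^^^^^^^^^^^^^^^^^^^^^^^^^^^^^^^^^^^^^^^^^^^^^^^^^^^^^^^^^
  File "joint.py", line 13, in projc
    m=optics.camera_model(n);K=np.array(m["intrinsics"]);M=np.linalg.inv(np.array(m["world_from_camera"]))
ValueError: time passes only in moves, steps and waits
```

```bash
cat > /tmp/pre.py <<'E'
E
sed -i 's/^def ray/CM={n:optics.camera_model(n) for n in ("top","scene")}\ndef ray/; s/m=optics.camera_model(n);/m=CM[n];/' h.py; sed -i 's/m=optics.camera_model(n);/m=CM[n];/' joint.py; python3 joint.py
```

```text
fork [ 0.4879 -0.008  -0.0509] [[0.3, 0.8], [-0.3, 0.3], [-0.4, 0.2], [0.3, 0.3], [0.5, 0.9], [0.6, 0.7]]
pan [0.5881 0.3001 0.1603] [[0.1, 0.0], [0.4, -0.7], [-2.6, -1.8], [-0.4, 0.0], [-1.0, -1.4], [-0.6, 0.4]]
stand [ 0.6026 -0.3038  0.3384] [[-0.1, -1.0], [0.4, 0.8], [-0.3, -0.2], [1.2, -2.4], [-1.1, 0.2], [0.1, -0.0], [1.0, -1.2], [-1.4, -0.3], [0.6, 0.8], [0.1, 1.0], [1.0, 0.5], [-0.7, -2.0]]
[-0.001  -0.0008 -0.0015 -0.0002  0.0007  0.0016 -0.0011  0.0024  0.0007
  0.0003  0.0009 -0.0001]
griptop 144 [ 0.48567376 -0.00669998  0.11390372] [ 0.41665515 -0.01894052  0.10864254] [0.50059851 0.00858247 1.01684508]
```

```bash
cat > mv.py <<'E'
import numpy as np
from bench import arm, claw, solver, observe, optics
def q(yaw):
    f=yaw-np.pi/2; return np.array([0,np.cos(f/2),np.sin(f/2),0])
def st(s=""):
    o=observe();print(s,"t",round(o["time"],2),"p",np.round(o["ee_pos"],4),"q",np.round(o["eef_rot"],3),"F",np.round(o["wrist_force"],2),"M",np.round(o["wrist_torque"],2),"g",round(o["gripper_width"],3));return o
E
python3 - <<'E'
from mv import *
x,y,w=.4875,-.0075,-.05
arm.reach([x,y,.22],q(w));st("above")
print(observe()["joint_pos"].round(2))
arm.line_to([x,y,.071],speed=.12);st("down")
claw.move_gripper(0.0,60);st("grip")
arm.line_to([x,y,.171],speed=.1);arm.hold(.2);st("lift")
import cv2
for n in("top","scene"):
    p,d=optics.snapshot(n);cv2.imwrite(f"pics/d_{n}.png",p)
E
python3 - <<'E'
from ov import *
f=(.4879,-.008,-.05)
for n,x in(("top",(290,120,410,270)),("scene",(220,100,370,260))):
    show(cv2.imread(f"pics/d_{n}.png"),n,*x,4,[(f,FORK,(0,255,255),.1)],f"pics/d_{n}4.png")
E
```

```text
above t 3.57 p [ 0.4878 -0.0067  0.2199] q [-0.    -0.69   0.724  0.   ] F [0.15 0.23 0.92] M [-0.01  0.14  0.05] g 1.001
[-0.69  0.41  0.82  2.16 -0.44  0.74 -1.2 ]
down t 4.96 p [ 0.4877 -0.0075  0.0714] q [ 0.    -0.689  0.725 -0.   ] F [-0.38 -0.75  0.21] M [-0.02  0.15  0.02] g 0.998
grip t 6.02 p [ 0.4873 -0.0075  0.0709] q [-0.    -0.689  0.725  0.   ] F [ 0.1   0.31 -2.49] M [ 0.01  0.19 -0.02] g 0.278
lift t 7.37 p [ 0.4873 -0.0076  0.1706] q [-0.    -0.689  0.725  0.   ] F [-0.59 -0.45 -2.66] M [-0.01  0.19 -0.02] g 0.277
```

View pics/d_top4.png

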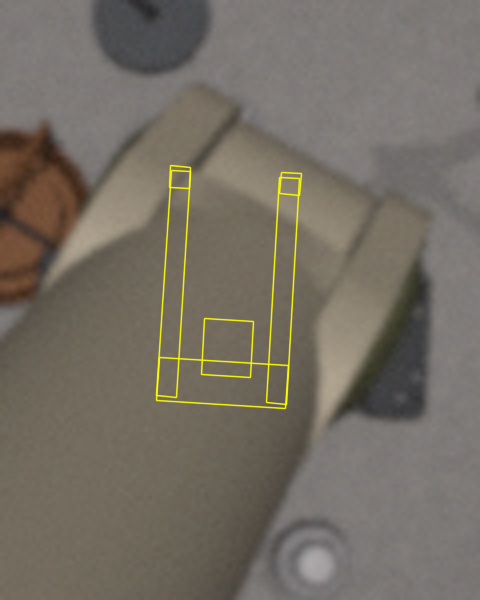

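View pics/d_scene4.png

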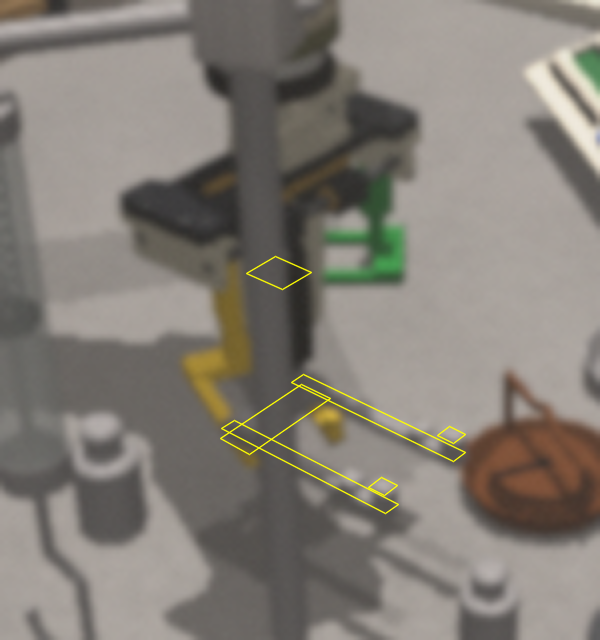

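```bash
python3 - <<'E'
from h import *
for uv,z in(((207,287),.1),((230,267),.01),((201,283),.05),((232,325),.01),((253,308),.01)):print(uv,ray("top",uv,z).round(3))
E
python3 - <<'E'
from mv import *
for x,y,w in((.405,.2705,.16),(.494,.285,.16)):
  for z in(.101,.15): print(solver.inverse_kinematics([x,y,z],q(w)))
c,s=np.cos(.338),np.sin(.338)
for d in(.095,.15,.2):
  print(solver.inverse_kinematics([.6026-d*c,-.3038-d*s,.28],q(.338)))
E
```

```text
(207, 287) [0.301 0.32  0.1  ]
(230, 267) [0.343 0.292 0.01 ]
(201, 283) [0.305 0.352 0.05 ]
(232, 325) [0.195 0.28  0.01 ]
(253, 308) [0.239 0.227 0.01 ]
[-1.09604098  0.57782295  0.5731907   2.26500624 -0.70208994  0.47649403
 -1.36661838]
[-1.18398752  0.50771574  0.6904869   2.23013718 -0.59139877  0.58886021
 -1.4601593 ]
[-1.01608276  0.65490197  0.60059989  2.08211181 -0.65752492  0.59827241
 -1.36128383]
[-1.07051208  0.5931299   0.67791709  2.05007292 -0.58005736  0.69401743
 -1.42601322]
[ 0.04067609  0.46270646  0.66241546  1.82569908 -0.33955424  0.96886893
 -0.38535263]
[ 0.07568088  0.4228076   0.69118165  1.8953654  -0.33004628  0.93916505
 -0.3111737 ]
[ 0.10823427  0.39254625  0.72838204  1.95050853 -0.32637591  0.91776128
 -0.23242939]
```

```bash
python3 - <<'E'
from mv import *
import cv2
w=.16;c,s=np.cos(w),np.sin(w);P=np.array([.588,.300])
g=lambda d,z:np.r_[P-d*np.array([c,s]),z]
arm.reach(g(.185,.19),q(w));st()
arm.line_to(g(.185,.101),speed=.12);st("pre")
for n in("top","scene"):
    p,d=optics.snapshot(n);cv2.imwrite(f"pics/e_{n}.png",p)
E
python3 - <<'E'
from ov import *
import joint
w=.16;P=np.array([.588,.300])-.185*np.array([np.cos(w),np.sin(w)])
J=joint.r.x
# corrected projection
M0=dict(top=J[9:15],scene=J[15:21])
import ov
ov.proj=lambda n,W:np.array([joint.projc(n,p,M0[n]) for p in W])
Y=(0,255,255)
for n,x in(("top",(190,120,330,270)),("scene",(290,80,430,230))):
    show(cv2.imread(f"pics/e_{n}.png"),n,*x,4,[((*P,w),FORK,Y,.03),((.588,.3,.16),PAN,(0,255,0),0)],f"pics/e_{n}4.png")
E
```

```text
t 8.58 p [0.406  0.2694 0.1901] q [-0.     0.761 -0.649  0.   ] F [ 0.84 -0.79 -2.34] M [-0.01  0.16  0.01] g 0.279
pre t 9.47 p [0.4059 0.2702 0.1014] q [-0.     0.761 -0.649  0.   ] F [-0.19 -0.8  -3.22] M [0.03 0.21 0.04] g 0.276
```

View pics/e_top4.png

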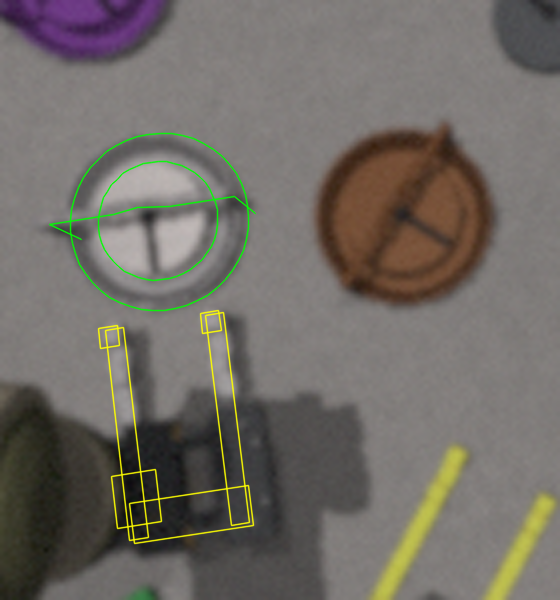

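View pics/e_scene4.png

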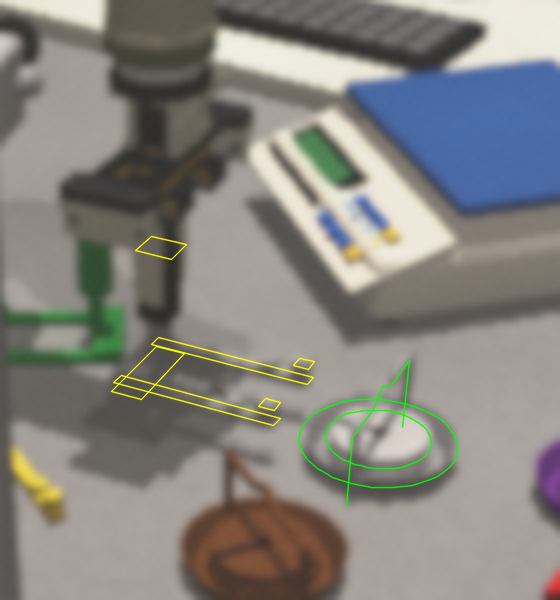

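Run:
```python
import cv2,numpy as np
a=cv2.imread("pics/e_top.png")[165:260,195:275];b=cv2.imread("pics/e_scene.png")[140:210,305:415]
f=lambda i,s:cv2.convertScaleAbs(cv2.resize(i,None,fx=s,fy=s,interpolation=cv2.INTER_CUBIC),alpha=1.5,beta=-50)
cv2.imwrite("pics/f1.png",f(a,6));cv2.imwrite("pics/f2.png",f(b,7))
```

```text
(no output)
```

View pics/f1.png

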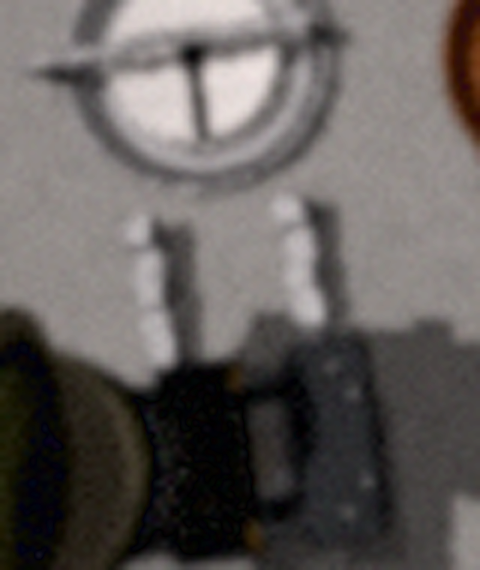

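View pics/f2.png

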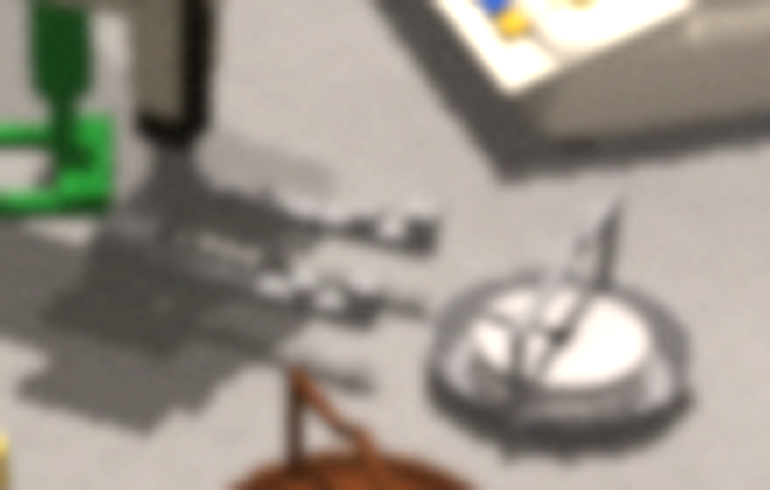

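Run:
```python
from mv import *
import cv2
w=.16;c,s=np.cos(w),np.sin(w);P=np.array([.588,.300])
g=lambda d,z:np.r_[P-d*np.array([c,s]),z]
print(arm.line_to(g(.095,.101),speed=.05,until_force=4));st("in")
for n in("top","scene"):
    p,d=optics.snapshot(n);cv2.imwrite(f"pics/g_{n}.png",p)
a=cv2.imread("pics/g_top.png")[135:230,190:270];b=cv2.imread("pics/g_scene.png")[130:210,330:430]
f=lambda i,s:cv2.convertScaleAbs(cv2.resize(i,None,fx=s,fy=s,interpolation=cv2.INTER_CUBIC),alpha=1.5,beta=-50)
cv2.imwrite("pics/g1.png",f(a,6));cv2.imwrite("pics/g2.png",f(b,7))
```

```text
False
in t 11.53 p [0.494  0.2849 0.101 ] q [ 0.     0.761 -0.648 -0.   ] F [ 0.41  0.63 -2.17] M [-0.03  0.18 -0.1 ] g 0.277
```

View pics/g1.png

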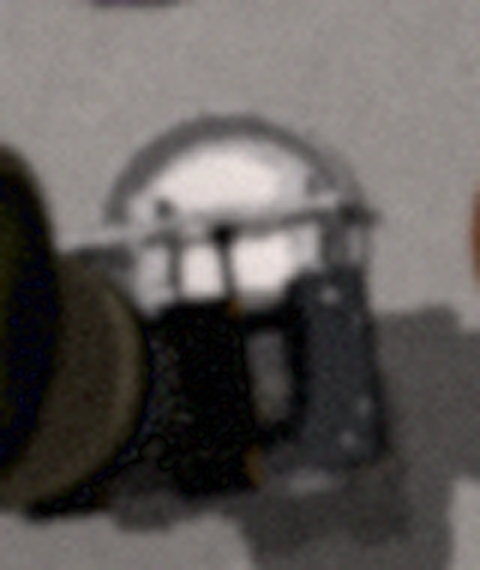

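View pics/g2.png

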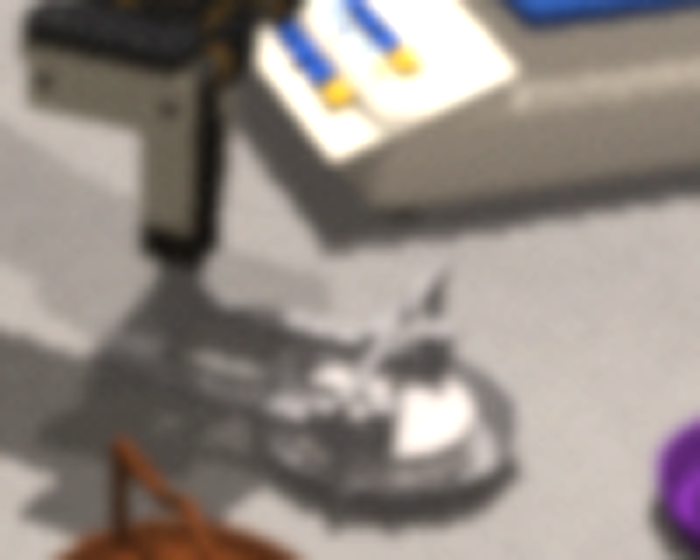

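Run:
```python
from mv import *
import cv2
w=.16;c,s=np.cos(w),np.sin(w);P=np.array([.588,.300])
g=lambda d,z:np.r_[P-d*np.array([c,s]),z]
arm.line_to(g(.095,.115),speed=.02);st("up14")
arm.line_to(g(.095,.19),speed=.05);arm.hold(.4)
F=[]
for i in range(6):
    arm.hold(.05);o=observe();F.append(np.r_[o["wrist_force"],o["wrist_torque"]])
print(np.mean(F,0).round(2),np.std(F,0).round(2));st("up")
for n in("top","scene"):
    p,d=optics.snapshot(n);cv2.imwrite(f"pics/i_{n}.png",p)
a=cv2.imread("pics/i_top.png")[125:225,180:270];b=cv2.imread("pics/i_scene.png")[80:210,310:430]
f=lambda i,s:cv2.convertScaleAbs(cv2.resize(i,None,fx=s,fy=s,interpolation=cv2.INTER_CUBIC),alpha=1.5,beta=-50)
cv2.imwrite("pics/i1.png",f(a,6));cv2.imwrite("pics/i2.png",f(b,4.5))
```

```text
up14 t 12.47 p [0.4941 0.2849 0.115 ] q [ 0.     0.761 -0.648 -0.   ] F [-0.19  0.93 -1.88] M [-0.03  0.22  0.08] g 0.275
[-0.3  -0.27 -7.45 -0.1   0.63 -0.01] [0.28 0.35 0.5  0.03 0.03 0.02]
up t 14.82 p [0.4942 0.2849 0.19  ] q [-0.     0.761 -0.648 -0.   ] F [-0.38  0.13 -6.66] M [-0.16  0.64 -0.02] g 0.274
```

View pics/i1.png

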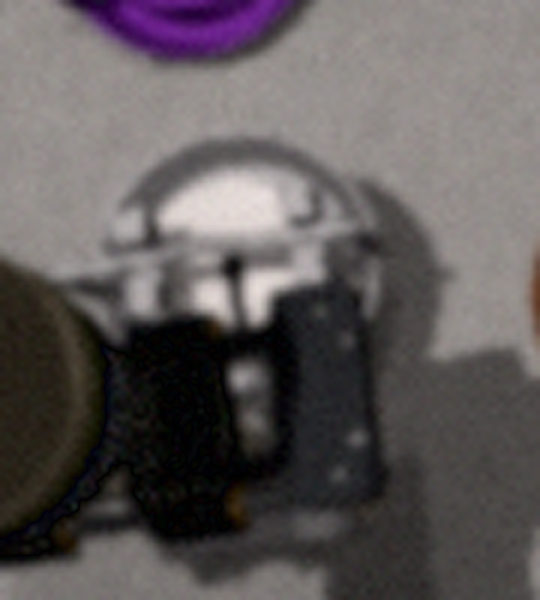

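View pics/i2.png

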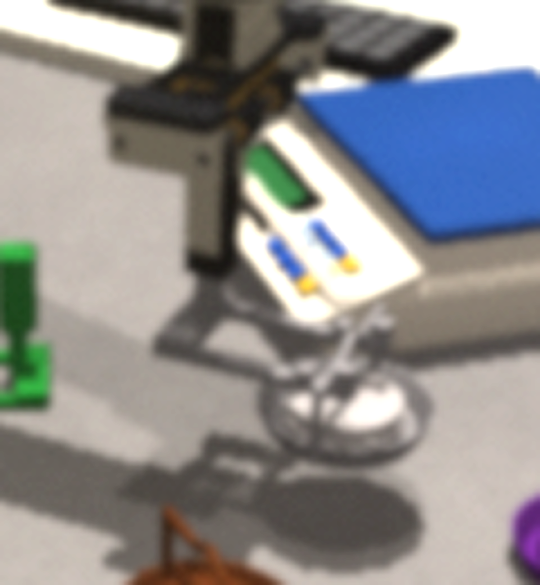

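```bash
cat >> mv.py <<'E'
HS=np.array([.6026,-.3038]);HW=.338
def hk(d,z,w=HW,lat=0.):
    return np.r_[HS-d*np.array([np.cos(w),np.sin(w)])+lat*np.array([-np.sin(w),np.cos(w)]),z]
E
python3 - <<'E'
from mv import *
import cv2
o=observe()["ee_pos"]
arm.line_to([o[0],o[1],.285],speed=.1)
arm.line_to([.5,0.,.285],speed=.15,rot=q(.25));st()
arm.line_to(hk(.215,.285),speed=.15,rot=q(HW));st("back");arm.hold(.3);st()
print(observe()["joint_pos"].round(2))
for n in("top","scene"):
    p,d=optics.snapshot(n);cv2.imwrite(f"pics/j_{n}.png",p);np.save(f"/tmp/j_{n}.npy",d)
E
```

```text
t 18.07 p [0.5    0.0007 0.2849] q [ 0.     0.79  -0.613 -0.   ] F [ 0.08 -1.28 -8.44] M [-0.15  0.58 -0.06] g 0.277
back t 20.82 p [ 0.4    -0.3746  0.2849] q [-0.     0.816 -0.578 -0.   ] F [ 0.21 -0.08 -6.98] M [-0.19  0.62  0.01] g 0.276
 t 21.12 p [ 0.3998 -0.375   0.285 ] q [-0.     0.816 -0.578 -0.   ] F [-0.58  0.28 -7.73] M [-0.27  0.57 -0.03] g 0.278
[ 0.08  0.39  0.81  1.96 -0.35  0.93 -0.17]
```

View pics/j_top.png

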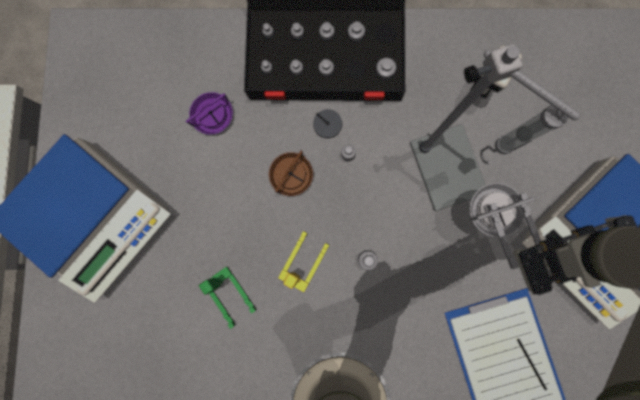

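View pics/j_scene.png

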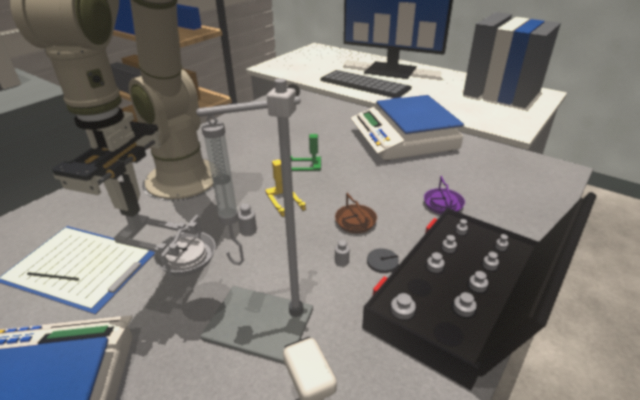

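Run:
```python
from h import *
HW=.338;tcp=np.array([.3998,-.375])
c,s=np.cos(HW),np.sin(HW)
A=[]
for n in("top","scene"):
    C=cloud(n,np.load(f"/tmp/j_{n}.npy")).reshape(-1,3);A.append(C)
C=np.vstack(A);r=C[:,:2]-tcp;X=c*r[:,0]+s*r[:,1];Y=-s*r[:,0]+c*r[:,1]
for z in np.arange(.26,.95,.03):
    m=(C[:,2]>z)&(C[:,2]<z+.03)&(abs(Y)<.3)&(X<.16)&(X>-.3)
    if m.sum()>5:
        i=m&(abs(Y)<.06)
        print(round(z,2),m.sum(),"X99",np.percentile(X[m],[1,99]).round(3),"Y",np.percentile(Y[m],[1,99]).round(3),"central X max",(np.percentile(X[i],99).round(3) if i.sum()>3 else None))
```

```text
0.26 220 X99 [-0.011  0.018] Y [-0.017  0.019] central X max 0.018
0.29 408 X99 [-0.005  0.018] Y [-0.028  0.028] central X max 0.018
0.32 481 X99 [-0.006  0.017] Y [-0.03   0.029] central X max 0.017
0.35 848 X99 [-0.032  0.039] Y [-0.086  0.086] central X max 0.039
0.38 3323 X99 [-0.034  0.038] Y [-0.093  0.094] central X max 0.038
0.41 2973 X99 [-0.032  0.035] Y [-0.092  0.093] central X max 0.027
0.44 1842 X99 [-0.033  0.039] Y [-0.036  0.041] central X max 0.039
0.47 1176 X99 [-0.029  0.043] Y [-0.04  0.04] central X max 0.043
0.5 2171 X99 [-0.031  0.042] Y [-0.039  0.04 ] central X max 0.042
0.53 2098 X99 [-0.022  0.046] Y [-0.038  0.039] central X max 0.046
0.56 1499 X99 [-0.032  0.051] Y [-0.041  0.038] central X max 0.051
0.59 1932 X99 [-0.033  0.059] Y [-0.052  0.063] central X max 0.059
0.62 2349 X99 [-0.033  0.06 ] Y [-0.052  0.073] central X max 0.06
0.68 75 X99 [0.002 0.013] Y [0.136 0.167] central X max None
0.71 385 X99 [-0.004  0.013] Y [0.157 0.206] central X max None
0.74 911 X99 [-0.005  0.011] Y [0.184 0.233] central X max None
0.77 587 X99 [0.001 0.009] Y [0.209 0.233] central X max None
```

Run:
```python
from h import *
HW=.338;c,s=np.cos(HW),np.sin(HW)
tcp=np.array([.3998,-.375]);H=np.array([.6026,-.3038])
C=np.vstack([cloud(n,np.load(f"/tmp/j_{n}.npy")).reshape(-1,3) for n in("top","scene")])
def loc(o):
    r=C[:,:2]-o;return c*r[:,0]+s*r[:,1],-s*r[:,0]+c*r[:,1]
X,Y=loc(tcp)
for z in np.arange(.53,.65,.02):
    for y in np.arange(-.06,.06,.02):
        m=(C[:,2]>z)&(C[:,2]<z+.02)&(Y>y)&(Y<y+.02)&(X<.16)&(X>-.3)
        print(f"{np.percentile(X[m],99):.3f}" if m.sum()>4 else "  -  ",end=" ")
    print(round(z,2))
X,Y=loc(H)
print("rod")
for y in np.arange(-.06,.08,.01):
    m=(C[:,2]>.44)&(C[:,2]<.54)&(Y>y)&(Y<y+.01)&(abs(X)<.12)
    if m.sum()>3: print(round(y,2),m.sum(),np.percentile(X[m],[2,98]).round(3),np.percentile(C[m,2],[2,98]).round(3))
m=(C[:,2]>.3)&(C[:,2]<.45)&(abs(X)<.04)&(abs(Y)<.04);print("tube",m.sum(),np.percentile(X[m],[2,98]),np.percentile(Y[m],[2,98]))
```

```text
-   0.050 0.047 0.041 0.034   -   0.53
  -   0.036 0.042 0.042 0.034   -   0.55
0.012 0.050 0.052 0.050 0.047   -   0.57
0.005 0.055 0.059 0.059 0.055 0.043 0.59
0.043 0.057 0.061 0.059 0.056 0.046 0.61
0.015 0.055 0.060 0.059 0.055 0.045 0.63
rod
-0.02 361 [-0.014  0.013] [0.441 0.504]
-0.01 522 [-0.018  0.017] [0.444 0.507]
0.0 580 [-0.017  0.021] [0.444 0.507]
0.01 547 [-0.014  0.037] [0.441 0.506]
0.02 233 [0.02  0.055] [0.495 0.507]
0.03 225 [0.037 0.07 ] [0.494 0.506]
0.04 740 [0.054 0.108] [0.484 0.518]
0.05 690 [0.07  0.109] [0.443 0.536]
0.06 561 [0.071 0.113] [0.442 0.536]
0.07 487 [0.071 0.113] [0.487 0.519]
0.08 50 [0.084 0.092] [0.5   0.506]
tube 2478 [-0.01726251  0.01674526] [-0.01598861  0.01578962]
```

Run:
```python
from mv import *
import cv2
arm.line_to(hk(.130,.280),speed=.06);arm.hold(.3);st()
for n in("top","scene"):
    p,d=optics.snapshot(n);cv2.imwrite(f"pics/k_{n}.png",p);np.save(f"/tmp/k_{n}.npy",d)
a=cv2.imread("pics/k_top.png")[110:230,430:560];b=cv2.imread("pics/k_scene.png")[180:300,170:290]
f=lambda i,s:cv2.convertScaleAbs(cv2.resize(i,None,fx=s,fy=s,interpolation=cv2.INTER_CUBIC),alpha=1.5,beta=-40)
cv2.imwrite("pics/k1.png",f(a,5));cv2.imwrite("pics/k2.png",f(b,5))
```

```text
t 23.08 p [ 0.4799 -0.347   0.28  ] q [-0.     0.816 -0.578  0.   ] F [-0.36 -0.   -7.95] M [-0.25  0.62 -0.03] g 0.277
```

View pics/k1.png

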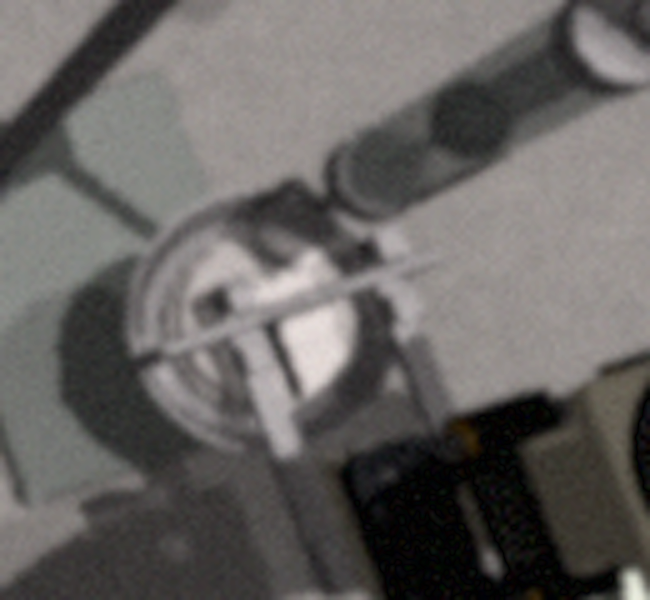

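View pics/k2.png

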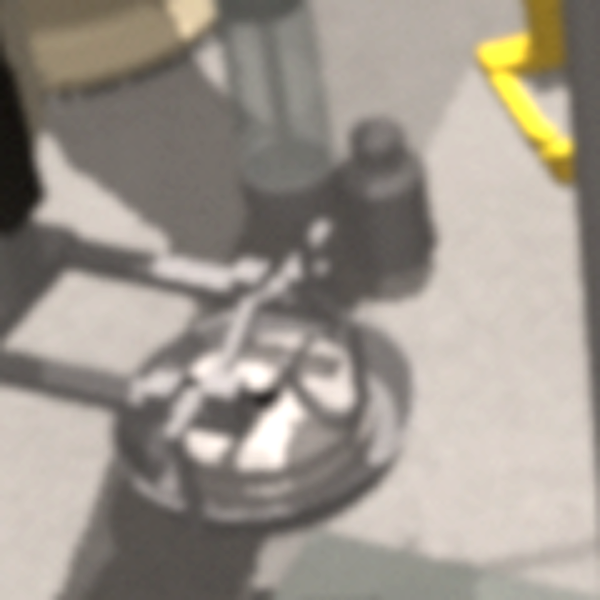

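```bash
cat > chk.py <<'E'
import sys
from ov import *
import joint,ov
M0=dict(top=joint.r.x[9:15],scene=joint.r.x[15:21])
ov.proj=lambda n,W:np.array([joint.projc(n,p,M0[n]) for p in W])
def chk(tag,tcp,yaw,panpose,hz=0.,s=5,bt=(430,110,560,230),bs=(170,180,290,300),fork=True):
    out=[]
    for n,x in(("top",bt),("scene",bs)):
        it=[((.6026,-.3038,.338),HOOK[:1] if hz else HOOK[:2],(0,255,255),-hz),(panpose[:3],PAN,(0,255,0),panpose[3])]
        if fork: it.append(((tcp[0],tcp[1],yaw),FORK[2:4]+FORK[:2],(255,128,0),tcp[2]-.071))
        i=cv2.imread(f"pics/{tag}_{n}.png")
        out.append(show(i,n,*x,s,it,f"/tmp/x.png"))
    h=min(o.shape[0] for o in out);o=np.hstack([q[:h] for q in out]);f=min(1,800/o.shape[1]);cv2.imwrite(f"pics/{tag}_chk.png",cv2.resize(o,None,fx=f,fy=f,interpolation=cv2.INTER_AREA))
E
python3 - <<'E'
from chk import *
t=np.array([.4799,-.347,.28]);w=.338
b=t[:2]+.095*np.array([np.cos(w),np.sin(w)])
chk("k",t,w,(b[0],b[1],w,.28-.1205),s=5,bt=(445,120,545,225),bs=(180,195,270,300))
E
```

```text
(no output)
```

View pics/k_chk.png

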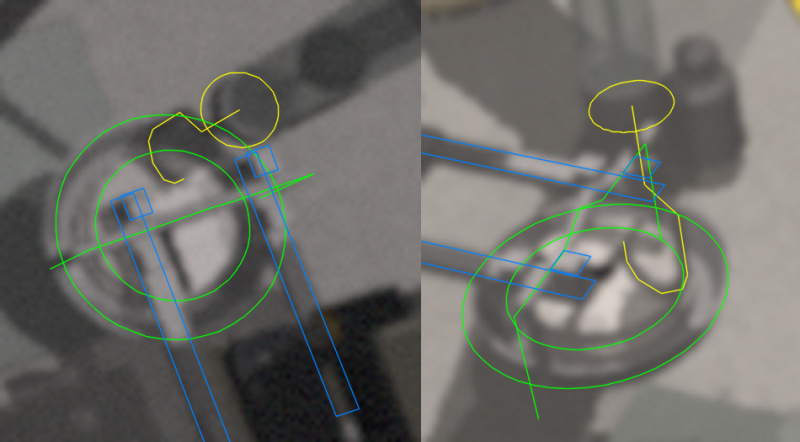

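Run:
```python
from mv import *
import cv2
print(arm.line_to(hk(.096,.279),speed=.03,until_force=3));arm.hold(.2);st()
for n in("top","scene"):
    p,d=optics.snapshot(n);cv2.imwrite(f"pics/l_{n}.png",p)
a=cv2.imread("pics/l_top.png")[100:200,440:560];b=cv2.imread("pics/l_scene.png")[190:290,180:290]
f=lambda i,s:cv2.convertScaleAbs(cv2.resize(i,None,fx=s,fy=s,interpolation=cv2.INTER_CUBIC),alpha=1.6,beta=-30)
cv2.imwrite("pics/l1.png",f(a,6));cv2.imwrite("pics/l2.png",f(b,6))
```

```text
False
 t 24.67 p [ 0.5119 -0.3357  0.279 ] q [-0.     0.816 -0.578 -0.   ] F [ 0.1  -0.22 -7.24] M [-0.24  0.62  0.02] g 0.277
```

View pics/l1.png

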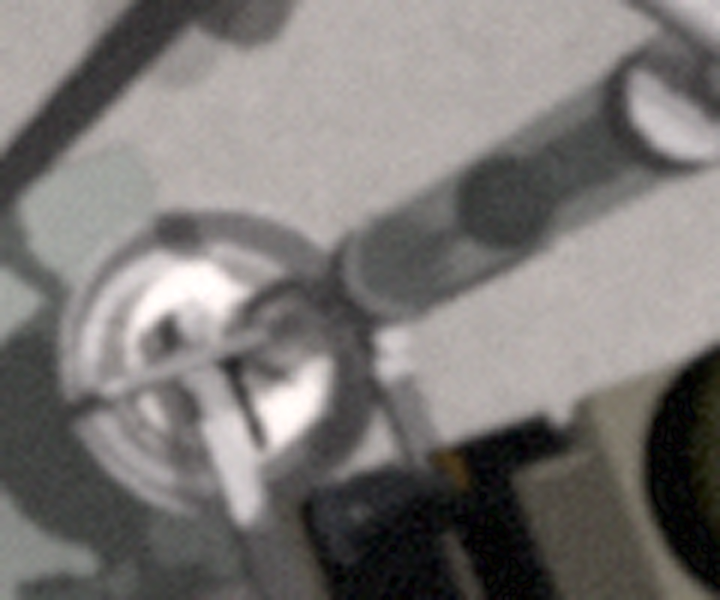

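View pics/l2.png

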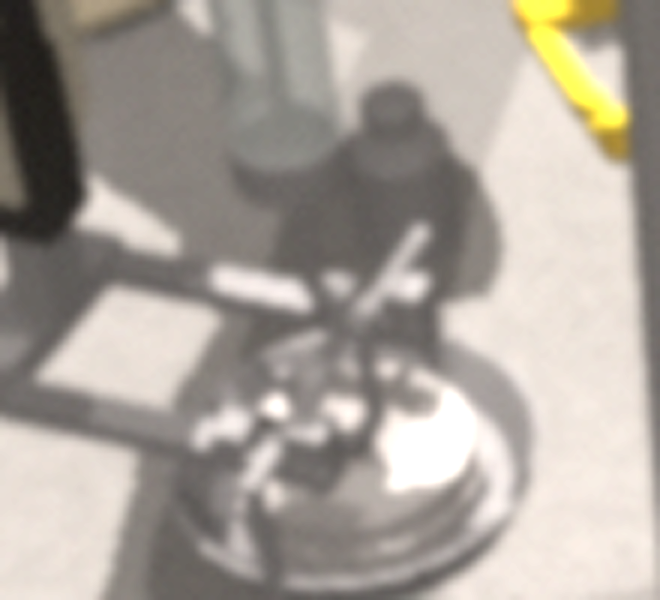

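```bash
cat >> mv.py <<'E'
def F(n=8,dt=.03):
    a=[]
    for i in range(n):
        arm.hold(dt);o=observe();a.append(np.r_[o["wrist_force"],o["wrist_torque"]])
    return np.mean(a,0).round(2)
E
python3 - <<'E'
from mv import *
import cv2
print(F())
for z in(.255,.245,.235,.227):
    arm.line_to(hk(.096,z),speed=.025);print(z,F(),round(observe()["time"],1))
for n in("top","scene"):
    p,d=optics.snapshot(n);cv2.imwrite(f"pics/m_{n}.png",p)
a=cv2.imread("pics/m_top.png")[100:200,440:560];b=cv2.imread("pics/m_scene.png")[190:290,180:290]
f=lambda i,s:cv2.convertScaleAbs(cv2.resize(i,None,fx=s,fy=s,interpolation=cv2.INTER_CUBIC),alpha=1.6,beta=-30)
cv2.imwrite("pics/m1.png",f(a,6));cv2.imwrite("pics/m2.png",f(b,6))
E
```

```text
[ 0.01 -0.14 -7.53 -0.22  0.59 -0.01]
0.255 [-0.14  0.24 -7.37 -0.22  0.61  0.01] 26.4
0.245 [ 0.84 -0.38 -6.72 -0.33  0.36 -0.06] 27.2
0.235 [ 0.91 -0.64 -5.45 -0.38  0.21 -0.09] 28.0
0.227 [ 0.17 -0.18 -4.48 -0.23  0.29 -0.05] 28.8
```

View pics/m1.png

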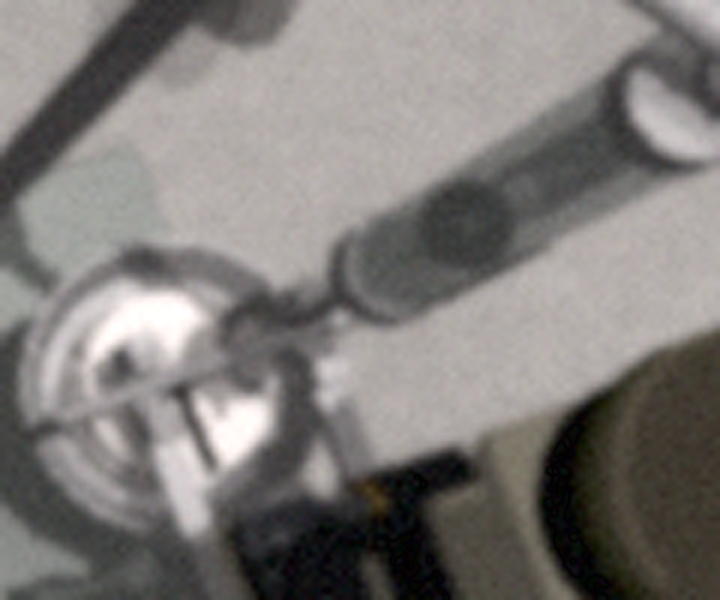

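View pics/m2.png

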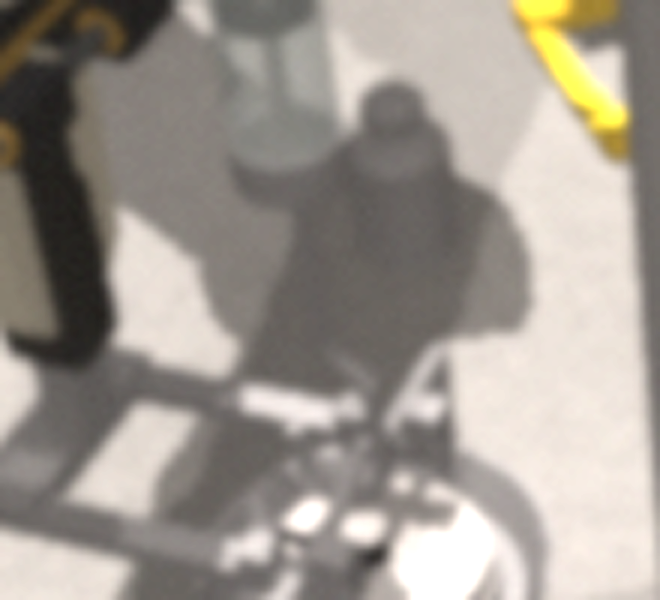

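Run:
```python
from mv import *
import cv2
for z in(.221,.216,.212):
    arm.line_to(hk(.096,z),speed=.02);print(z,F(),round(observe()["time"],1))
for n in("top","scene"):
    p,d=optics.snapshot(n);cv2.imwrite(f"pics/n_{n}.png",p);np.save(f"/tmp/n_{n}.npy",d)
a=cv2.imread("pics/n_top.png")[100:200,440:560];b=cv2.imread("pics/n_scene.png")[210:310,180:290]
f=lambda i,s:cv2.convertScaleAbs(cv2.resize(i,None,fx=s,fy=s,interpolation=cv2.INTER_CUBIC),alpha=1.6,beta=-30)
cv2.imwrite("pics/n1.png",f(a,6));cv2.imwrite("pics/n2.png",f(b,6))
```

```text
0.221 [ 0.13 -0.26 -3.87 -0.17  0.26 -0.02] 29.6
0.216 [-0.23 -0.02 -3.38 -0.1   0.24  0.  ] 30.3
0.212 [-0.3  -0.19 -2.9  -0.05  0.21  0.02] 30.9
```

View pics/n1.png

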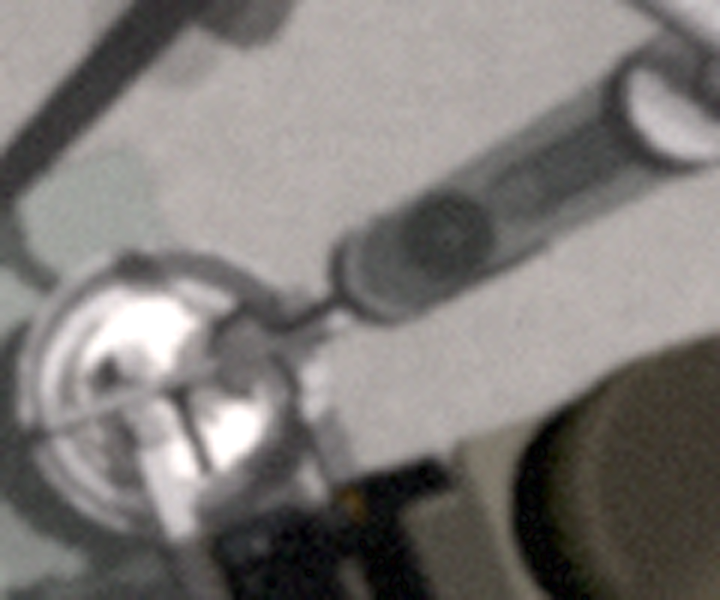

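View pics/n2.png

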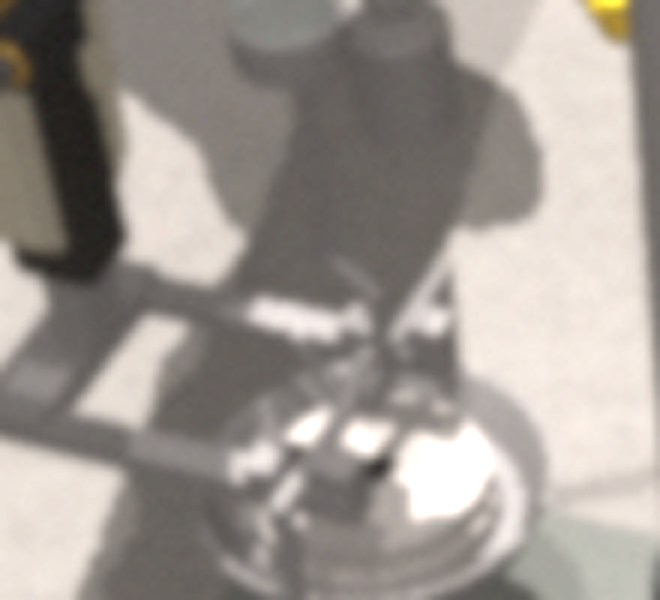

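Run:
```python
from mv import *
import cv2
for z in(.208,.204,.200,.192):
    arm.line_to(hk(.096,z),speed=.02);print(z,F(),round(observe()["time"],1))
for n in("top","scene"):
    p,d=optics.snapshot(n);cv2.imwrite(f"pics/o_{n}.png",p);np.save(f"/tmp/o_{n}.npy",d)
a=cv2.imread("pics/o_top.png")[100:200,440:560];b=cv2.imread("pics/o_scene.png")[220:320,180:290]
f=lambda i,s:cv2.convertScaleAbs(cv2.resize(i,None,fx=s,fy=s,interpolation=cv2.INTER_CUBIC),alpha=1.6,beta=-30)
cv2.imwrite("pics/o1.png",f(a,6));cv2.imwrite("pics/o2.png",f(b,6))
```

```text
0.208 [-0.23  0.18 -2.98 -0.01  0.21  0.01] 31.6
0.204 [-0.08 -0.04 -2.52 -0.04  0.2  -0.01] 32.2
0.2 [ 0.25 -0.07 -2.46 -0.04  0.17  0.02] 32.8
0.192 [-0.2  -0.39 -2.47 -0.04  0.17  0.  ] 33.6
```

View pics/o1.png

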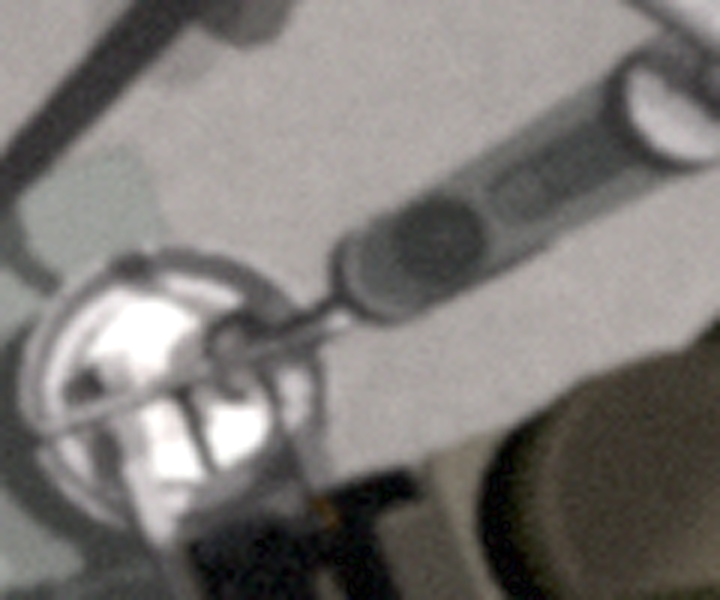

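View pics/o2.png

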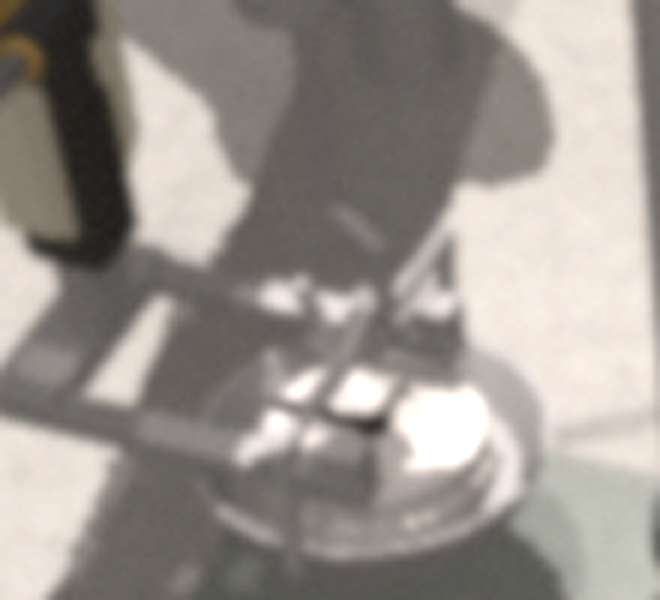

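Run:
```python
from chk import *
from mv import hk
t=hk(.096,.192);w=.338
for n,x in(("top",(440,130,520,205)),("scene",(180,240,280,320))):
    i=cv2.imread(f"pics/o_{n}.png")
    i=cv2.convertScaleAbs(i,alpha=1.5,beta=-30)
    it=[((.6026,-.3038,w),PAN[2:],(0,255,0),.1553-.072)]
    it.append(((t[0],t[1],w),FORK[2:4]+FORK[:2],(255,128,0),.121))
    o=show(i,n,*x,8,it,f"pics/o_{n}_chk.png");print(o.shape)
# front view by depth: prong points height
D=cloud("scene",np.load("/tmp/o_scene.npy")).reshape(-1,3)
D2=cloud("top",np.load("/tmp/o_top.npy")).reshape(-1,3)
for C in(D,D2):
    r=C[:,:2]-t[:2];X=np.cos(w)*r[:,0]+np.sin(w)*r[:,1];Y=-np.sin(w)*r[:,0]+np.cos(w)*r[:,1]
    for sgn in(1,-1):
        for x in(0,.01,.02,.03,.04,.05,.06,.07,.08,.09,.1,.11):
            m=(X>x)&(X<x+.01)&(abs(sgn*Y-.033)<.006)&(C[:,2]>.09)&(C[:,2]<.17)
            print(sgn,x,m.sum(),np.percentile(C[m,2],[10,50,90]).round(4) if m.sum()>2 else "",end="; ")
        print()
    m=(abs(X-.095)<.02)&(abs(Y)<.065)&(C[:,2]>.135)&(C[:,2]<.2)
    for y in np.arange(-.065,.065,.01):
        k=m&(Y>y)&(Y<y+.01);print(round(y+.005,3),k.sum(),(np.percentile(C[k,2],[50,90]).round(4),np.median(X[k]).round(4)) if k.sum()>2 else "",end="; ")
    print()
```

```text
(600, 640, 3)
(640, 800, 3)
1 0 27 [0.1236 0.129  0.1327]; 1 0.01 29 [0.1233 0.1283 0.1298]; 1 0.02 30 [0.1233 0.1281 0.1301]; 1 0.03 26 [0.1237 0.1287 0.1298]; 1 0.04 33 [0.1042 0.128  0.1295]; 1 0.05 53 [0.0962 0.103  0.1295]; 1 0.06 17 [0.0979 0.1279 0.1289]; 1 0.07 19 [0.1084 0.129  0.1353]; 1 0.08 22 [0.1062 0.1087 0.1362]; 1 0.09 35 [0.107  0.1231 0.1484]; 1 0.1 64 [0.108  0.13   0.1461]; 1 0.11 64 [0.1093 0.1314 0.1435]; 
-1 0 36 [0.1238 0.1293 0.1337]; -1 0.01 33 [0.1253 0.1281 0.13  ]; -1 0.02 33 [0.1231 0.1282 0.1304]; -1 0.03 32 [0.1232 0.1282 0.1294]; -1 0.04 34 [0.122  0.128  0.1298]; -1 0.05 45 [0.1069 0.1276 0.1301]; -1 0.06 55 [0.0967 0.124  0.1296]; -1 0.07 52 [0.0979 0.1236 0.134 ]; -1 0.08 19 [0.108  0.1291 0.1364]; -1 0.09 57 [0.1085 0.1254 0.1585]; -1 0.1 79 [0.1072 0.1291 0.1565]; -1 0.11 105 [0.1059 0.1254 0.1426]; 
-0.06 25 (array([0.1433, 0.1512]), np.float64(0.1001)); -0.05 31 (array([0.1589, 0.1634]), np.float64(0.1002)); -0.04 43 (array([0.142 , 0.1615]), np.float64(0.1034)); -0.03 43 (array([0.1429, 0.1587]), np.float64(0.1042)); -0.02 18 (array([0.1564, 
[... 1146 characters left out ...]
11 9 [0.1181 0.1435 0.1452]; 
-0.06 0 ; -0.05 11 (array([0.1615, 0.1633]), np.float64(0.0946)); -0.04 27 (array([0.1448, 0.1624]), np.float64(0.0953)); -0.03 32 (array([0.1396, 0.1602]), np.float64(0.0931)); -0.02 12 (array([0.1575, 0.1589]), np.float64(0.0952)); -0.01 13 (array([0.1573, 0.158 ]), np.float64(0.095)); 0.0 68 (array([0.1637, 0.1855]), np.float64(0.0965)); 0.01 16 (array([0.1613, 0.1646]), np.float64(0.0953)); 0.02 19 (array([0.1549, 0.1576]), np.float64(0.0949)); 0.03 46 (array([0.1435, 0.1506]), np.float64(0.0959)); 0.04 41 (array([0.1439, 0.1493]), np.float64(0.0967)); 0.05 15 (array([0.1467, 0.149 ]), np.float64(0.095)); 0.06 14 (array([0.1448, 0.1458]), np.float64(0.094));
```

View pics/o_top_chk.png

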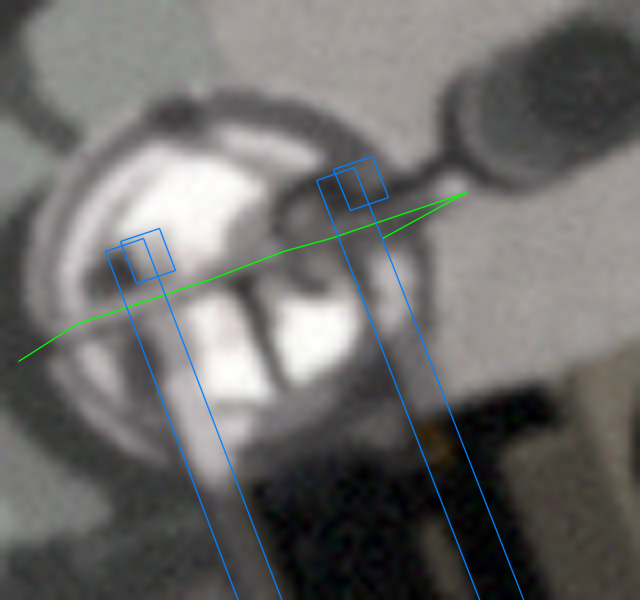

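View pics/o_scene_chk.png

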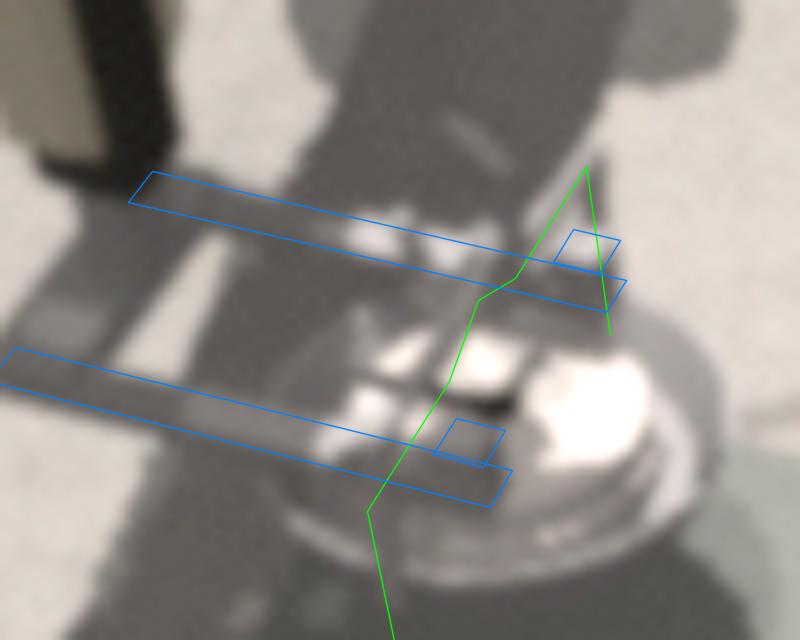

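Run:
```python
from h import *
w=.338;H=np.array([.6026,-.3038])
for n in("top","scene"):
    C=cloud(n,np.load(f"/tmp/o_{n}.npy")).reshape(-1,3)
    r=C[:,:2]-H;X=np.cos(w)*r[:,0]+np.sin(w)*r[:,1];Y=-np.sin(w)*r[:,0]+np.cos(w)*r[:,1];Z=C[:,2]
    m=(abs(X)<.015)&(abs(Y)<.08)&(Z>.12)&(Z<.2)
    for y in np.arange(-.08,.08,.005):
        k=m&(Y>y)&(Y<y+.005);print(round(y+.0025,4),k.sum(),(np.percentile(Z[k],[50,90]).round(4)) if k.sum()>1 else "",end="; ")
    print()
    # rim of dish
    rr=np.hypot(X,Y);k=(rr<.075)&(rr>.03)&(Z>.07)&(Z<.135)
    for a in range(0,360,30):
        th=np.degrees(np.arctan2(Y,X))%360;q=k&(abs(th-a-15)<15)&(rr>.05);print(a+15,q.sum(),np.percentile(Z[q],[50,95]).round(3) if q.sum()>3 else "",np.percentile(rr[q],95).round(3) if q.sum()>3 else "",end="; ")
    print()
```

```text
-0.0775 0 ; -0.0725 0 ; -0.0675 0 ; -0.0625 0 ; -0.0575 3 [0.1222 0.1233]; -0.0525 10 [0.1401 0.1618]; -0.0475 6 [0.1625 0.163 ]; -0.0425 6 [0.1615 0.1626]; -0.0375 21 [0.1413 0.1618]; -0.0325 20 [0.1364 0.1602]; -0.0275 34 [0.1301 0.1519]; -0.0225 5 [0.1586 0.1594]; -0.0175 7 [0.1561 0.1581]; -0.0125 6 [0.1568 0.1577]; -0.0075 8 [0.1574 0.1591]; -0.0025 14 [0.1589 0.1631]; 0.0025 41 [0.1635 0.1887]; 0.0075 8 [0.1624 0.1646]; 0.0125 8 [0.1604 0.1629]; 0.0175 9 [0.1566 0.1589]; 0.0225 10 [0.152  0.1544]; 0.0275 21 [0.1423 0.1505]; 0.0325 24 [0.1436 0.1506]; 0.0375 46 [0.1374 0.1478]; 0.0425 6 [0.1476 0.1492]; 0.0475 7 [0.1467 0.1495]; 0.0525 8 [0.1464 0.1478]; 0.0575 6 [0.1449 0.146 ]; 0.0625 10 [0.1439 0.1453]; 0.0675 6 [0.1431 0.1447]; 0.0725 0 ; 0.0775 0 ; 
15 48 [0.105 0.112] 0.058; 45 35 [0.102 0.108] 0.059; 75 28 [0.101 0.105] 0.058; 105 30 [0.102 0.125] 0.064; 135 86 [0.129 0.132] 0.072; 165 35 [0.109 0.132] 0.074; 195 67 [0.109 0.13 ] 0.062; 225 64 [0.128 0.132] 0.065; 255 57 [0.117 0.123] 0.059; 285 27 [0.117 0.123] 0.057; 315 73 [0.111 0.12 ] 0.058; 345 62 [0.108 0.115] 0.05
[... 374 characters left out ...]
0.1762]; 0.0025 23 [0.1595 0.1694]; 0.0075 11 [0.1618 0.1639]; 0.0125 1 ; 0.0175 0 ; 0.0225 2 [0.1499 0.15  ]; 0.0275 49 [0.1303 0.1463]; 0.0325 21 [0.1418 0.1486]; 0.0375 16 [0.1438 0.1482]; 0.0425 6 [0.1454 0.1475]; 0.0475 6 [0.1455 0.1469]; 0.0525 7 [0.1447 0.1453]; 0.0575 8 [0.1443 0.146 ]; 0.0625 21 [0.1302 0.1443]; 0.0675 6 [0.139 0.143]; 0.0725 0 ; 0.0775 0 ; 
15 38 [0.103 0.111] 0.062; 45 77 [0.098 0.105] 0.061; 75 81 [0.099 0.13 ] 0.062; 105 5 [0.094 0.096] 0.052; 135 86 [0.105 0.13 ] 0.07; 165 104 [0.107 0.13 ] 0.072; 195 50 [0.127 0.13 ] 0.074; 225 97 [0.127 0.131] 0.072; 255 39 [0.115 0.12 ] 0.057; 285 113 [0.114 0.131] 0.06; 315 89 [0.109 0.118] 0.06; 345 47 [0.109 0.115] 0.061;
```

```bash
cat > bar.py <<'E'
from h import *
w=.338;H=np.array([.6026,-.3038])
def bar(tag,z0,dz=.03):
  for n in("top","scene"):
    C=cloud(n,np.load(f"/tmp/{tag}_{n}.npy")).reshape(-1,3)
    r=C[:,:2]-H;X=np.cos(w)*r[:,0]+np.sin(w)*r[:,1];Y=-np.sin(w)*r[:,0]+np.cos(w)*r[:,1];Z=C[:,2]
    m=(abs(X)<.02)&(abs(Y)<.09)&(Z>z0-dz)&(Z<z0+dz);print(n)
    for y in np.arange(-.09,.09,.005):
        k=m&(Y>y)&(Y<y+.005);
        if k.sum()>1:print(round(y+.0025,4),k.sum(),np.percentile(Z[k],[50,90]).round(4),np.median(X[k]).round(3),end="; ")
    print()
E
python3 - <<'E'
from mv import *
import cv2
arm.line_to(hk(.096,.215),speed=.03);print(F(4))
arm.line_to(hk(.096,.263),speed=.035);print(F(6));st()
for n in("top","scene"):
    p,d=optics.snapshot(n);cv2.imwrite(f"pics/p_{n}.png",p);np.save(f"/tmp/p_{n}.npy",d)
from bar import *
bar("p",.208,.02)
E
```

```text
[-0.05 -0.49 -3.28 -0.14  0.19 -0.03]
[-0.1   0.1  -7.34 -0.23  0.63  0.  ]
 t 36.52 p [ 0.512  -0.3356  0.2629] q [ 0.     0.816 -0.578 -0.   ] F [-0.18 -0.91 -7.4 ] M [-0.23  0.57 -0.02] g 0.274
top
-0.0375 11 [0.2072 0.2078] -0.014; -0.0325 15 [0.2061 0.2084] -0.011; -0.0275 43 [0.2011 0.2071] -0.01; -0.0225 5 [0.2063 0.2079] -0.002; -0.0175 7 [0.2078 0.2089] -0.001; -0.0125 6 [0.2067 0.2085] -0.001; -0.0075 4 [0.2095 0.211 ] -0.0; -0.0025 18 [0.2098 0.2153] -0.003; 0.0025 47 [0.2073 0.2215] -0.0; 0.0075 10 [0.2174 0.2186] -0.001; 0.0125 11 [0.2129 0.2151] -0.002; 0.0175 7 [0.2107 0.2114] -0.001; 0.0225 9 [0.2084 0.2095] -0.001; 0.0275 25 [0.2085 0.2154] -0.001; 0.0325 39 [0.2082 0.2156] -0.004; 0.0375 74 [0.2067 0.2155] 0.003; 0.0425 7 [0.2063 0.2087] -0.001; 0.0475 8 [0.2076 0.2086] -0.002; 0.0525 7 [0.2074 0.2087] -0.002; 0.0575 7 [0.2067 0.2092] -0.001; 0.0625 9 [0.2069 0.208 ] -0.001; 0.0675 14 [0.2033 0.2072] -0.002; 
scene
-0.0575 14 [0.199  0.2052] 0.003; -0.0525 24 [0.2008 0.2063] 0.005; -0.0475 8 [0.2052 0.2076] 0.004; -0.0425 9 [0.2062 0.2072] 0.004; -0.0375 128 [0.2016 0.2112] 0.007; -0.0325 54 [0.2069 0.2138] 0.005; -0.0275 34 [0.2066 0.2136] 0.01; -0.0225 2 [0.2061 0.2069] 0.0; -0.0175 7 [0.206  0.2067] 0.004; -0.0125 10 [0.2062 0.2073] 0.004; -0.0075 11 [0.2077 0.2095] 0.002; -0.0025 86 [0.207  0.2202] 0.007; 0.0025 35 [0.2121 0.2159] 0.003; 0.0075 7 [0.2154 0.2163] 0.004; 0.0125 2 [0.2133 0.2137] 0.002; 0.0275 102 [0.2027 0.2118] 0.009; 0.0325 30 [0.2065 0.2151] 0.007; 0.0375 21 [0.2116 0.2145] 0.015; 0.0425 5 [0.2066 0.208 ] 0.001; 0.0475 4 [0.2079 0.2084] 0.003; 0.0525 8 [0.2061 0.2072] 0.002; 0.0575 4 [0.2041 0.2063] 0.003; 0.0625 15 [0.1996 0.2057] 0.002; 0.0675 11 [0.202  0.2059] 0.004;
```

Run:
```python
from mv import *
import cv2
L=-.007
arm.line_to(hk(.096,.263,lat=L),speed=.02);print(F(4))
for z in(.245,.230,.215,.206,.200):
    arm.line_to(hk(.096,z,lat=L),speed=.025);print(z,F(5),round(observe()["time"],1))
for n in("top","scene"):
    p,d=optics.snapshot(n);cv2.imwrite(f"pics/q_{n}.png",p);np.save(f"/tmp/q_{n}.npy",d)
from bar import *
bar("q",.150,.02)
```

```text
[ 0.18  0.14 -7.69 -0.24  0.61 -0.02]
0.245 [-0.6   0.65 -6.74 -0.03  0.68  0.04] 38.3
0.23 [-0.43  0.65 -5.26  0.08  0.56  0.08] 39.2
0.215 [-0.43  0.79 -3.48  0.01  0.39  0.03] 40.1
0.206 [ 0.15 -0.21 -2.69 -0.05  0.19  0.  ] 40.8
0.2 [-0.21 -0.21 -2.57 -0.04  0.16  0.  ] 41.4
top
-0.0625 2 [0.1424 0.1468] -0.003; -0.0575 4 [0.1496 0.1511] -0.001; -0.0525 7 [0.1495 0.1511] -0.001; -0.0475 14 [0.1494 0.1509] -0.002; -0.0425 27 [0.1466 0.153 ] -0.005; -0.0375 33 [0.145  0.1513] -0.006; -0.0325 26 [0.146  0.1515] -0.003; -0.0275 5 [0.1495 0.1525] -0.001; -0.0225 5 [0.1501 0.1514] -0.001; -0.0175 5 [0.1527 0.155 ] -0.002; -0.0125 5 [0.1556 0.1561] -0.001; -0.0075 6 [0.1571 0.1582] -0.001; -0.0025 12 [0.1594 0.1635] -0.0; 0.0025 35 [0.1604 0.1656] -0.001; 0.0075 6 [0.1568 0.1587] -0.001; 0.0125 9 [0.1561 0.158 ] -0.001; 0.0175 9 [0.1529 0.1552] -0.002; 0.0225 37 [0.1508 0.1538] -0.001; 0.0275 36 [0.1487 0.1532] -0.001; 0.0325 45 [0.1419 0.1523] 0.004; 0.0375 7 [0.1523 0.1537] -0.001; 0.0425 7 [0.1521 0.1547] -0.001; 0.0475 6 [0.1527 0.1551] -0.002; 0.0525 7 [0.1528 0.1547] -0.001; 0.057
[... 194 characters left out ...]
] 0.006; -0.0425 87 [0.1429 0.1504] 0.006; -0.0375 47 [0.145  0.1518] 0.008; -0.0325 20 [0.148 0.151] 0.005; -0.0275 8 [0.1489 0.1509] 0.004; -0.0225 7 [0.1494 0.1511] 0.003; -0.0175 14 [0.1506 0.1523] 0.004; -0.0125 10 [0.1529 0.1562] 0.003; -0.0075 12 [0.1559 0.1571] 0.003; -0.0025 51 [0.159  0.1669] 0.005; 0.0025 19 [0.1598 0.1668] 0.002; 0.0075 7 [0.1566 0.1579] 0.005; 0.0175 11 [0.144  0.1494] 0.015; 0.0225 71 [0.1425 0.1509] 0.009; 0.0275 30 [0.1478 0.1517] 0.005; 0.0325 21 [0.1495 0.152 ] 0.004; 0.0375 6 [0.1515 0.1539] 0.003; 0.0425 8 [0.1524 0.1535] 0.003; 0.0475 6 [0.1522 0.153 ] 0.004; 0.0525 5 [0.1518 0.1534] 0.004; 0.0575 22 [0.1395 0.1524] 0.003; 0.0625 6 [0.1463 0.1515] 0.005;
```

Run:
```python
from mv import *
import cv2
L=-.007
arm.line_to(hk(.096,.1868,lat=L),speed=.02);print(F(5))
print(arm.line_to(hk(.135,.1868,lat=L),speed=.03,until_force=2.5));st()
for n in("top","scene"):
    p,d=optics.snapshot(n);cv2.imwrite(f"pics/r_{n}.png",p);np.save(f"/tmp/r_{n}.npy",d)
a=cv2.imread("pics/r_top.png")[110:210,430:550];b=cv2.imread("pics/r_scene.png")[220:320,180:290]
f=lambda i,s:cv2.convertScaleAbs(cv2.resize(i,None,fx=s,fy=s,interpolation=cv2.INTER_CUBIC),alpha=1.6,beta=-30)
cv2.imwrite("pics/r1.png",f(a,6));cv2.imwrite("pics/r2.png",f(b,6))
```

```text
[ 0.24  0.52 -2.42 -0.05  0.17  0.  ]
False
 t 43.88 p [ 0.4778 -0.3551  0.1868] q [-0.     0.816 -0.578  0.   ] F [-0.03  0.1  -2.28] M [-0.06  0.21  0.01] g 0.276
```

View pics/r1.png

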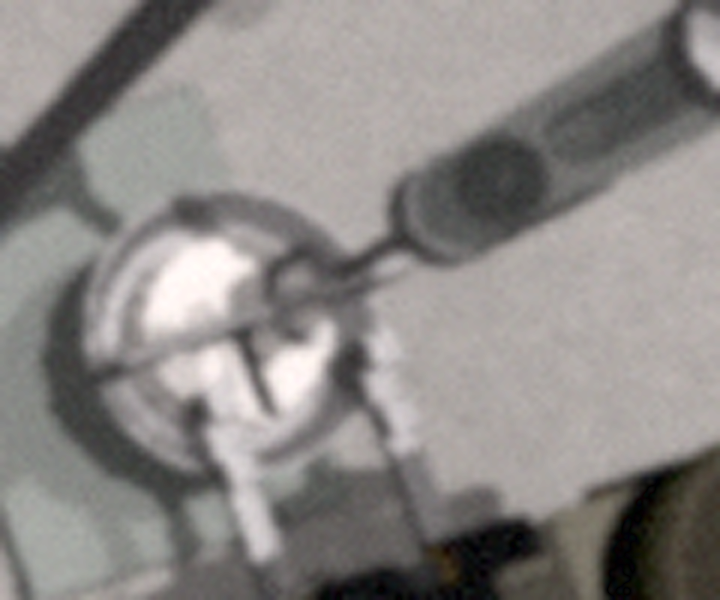

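View pics/r2.png

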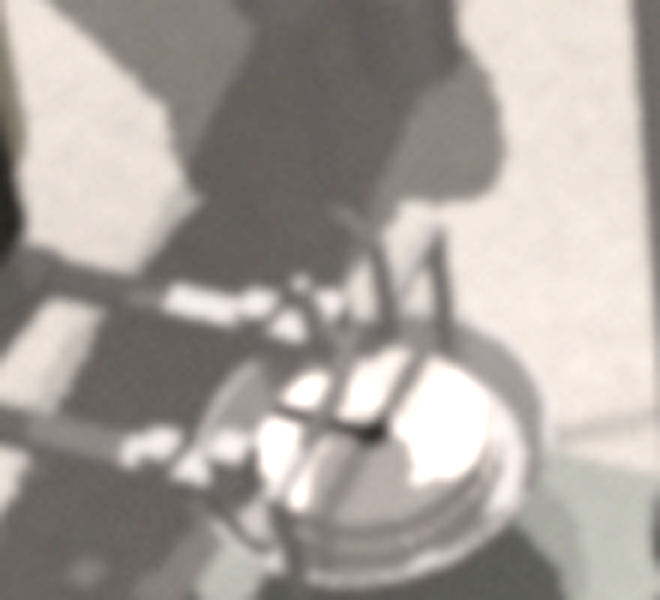

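Run:
```python
from h import *
C=np.vstack([cloud(n,np.load(f"/tmp/d_{n}.npy")).reshape(-1,3) for n in("top","scene")])
print("tall",ray("top",(367,260),.04))
for o,w in(((.43,-.16),0.),((.44,-.16),.1),((.386,-.387),.338)):
    r=C[:,:2]-o;X=np.cos(w)*r[:,0]+np.sin(w)*r[:,1];Y=-np.sin(w)*r[:,0]+np.cos(w)*r[:,1]
    m=(X>-.05)&(X<.14)&(abs(Y)<.065);print(o,m.sum(),np.percentile(C[m,2],[1,50,99]).round(4))
    m=(abs(X)<.06)&(abs(Y)<.11);print(np.percentile(C[m,2],[50,99]).round(4))
```

```text
tall [ 0.36773213 -0.0651152   0.04      ]
(0.43, -0.16) 5956 [-0.0048 -0.0009  0.0037]
[-0.0007  0.0805]
(0.44, -0.16) 5943 [-0.0048 -0.0009  0.0035]
[-0.0007  0.08  ]
(0.386, -0.387) 7293 [-0.0047 -0.0011  0.0035]
[-0.0009  0.068 ]
```

Run:
```python
from mv import *
import cv2
L=-.007
arm.line_to(hk(.22,.1868,lat=L),speed=.08);st()
arm.line_to([.44,-.16,.187],speed=.12,rot=q(.1));st()
arm.line_to([.44,-.16,.080],speed=.08)
print(arm.line_to([.44,-.16,.0705],speed=.015,until_force=3));st("touch")
claw.move_gripper(.6);st("open")
arm.line_to([.44,-.16,.2],speed=.06);st("clear")
for n in("top","scene"):
    p,d=optics.snapshot(n);cv2.imwrite(f"pics/s_{n}.png",p);np.save(f"/tmp/s_{n}.npy",d)
from bar import *
bar("s",.150,.02)
```

```text
t 45.18 p [ 0.398  -0.3831  0.1867] q [-0.     0.816 -0.578  0.   ] F [ 0.34  0.33 -2.19] M [-0.03  0.19 -0.02] g 0.278
 t 47.23 p [ 0.4399 -0.1605  0.1871] q [ 0.     0.741 -0.671  0.   ] F [ 0.37  0.6  -2.34] M [-0.01  0.25  0.03] g 0.277
True
touch t 49.33 p [ 0.44   -0.1599  0.0706] q [-0.     0.742 -0.671 -0.   ] F [-0.15  0.38  7.6 ] M [-0.08  0.28 -0.01] g 0.279
open t 50.02 p [ 0.4395 -0.1596  0.0703] q [ 0.     0.742 -0.671 -0.001] F [ 0.65 -0.25  0.54] M [-0.02  0.13  0.01] g 0.598
clear t 52.33 p [ 0.4399 -0.16    0.1998] q [ 0.     0.742 -0.671 -0.001] F [ 0.71 -0.72  0.11] M [-0.01  0.12 -0.02] g 0.606
top
-0.0575 5 [0.1498 0.1505] -0.002; -0.0525 9 [0.1494 0.1524] -0.001; -0.0475 4 [0.1497 0.151 ] 0.001; -0.0425 7 [0.1512 0.1524] -0.001; -0.0375 6 [0.1505 0.1512] -0.001; -0.0325 5 [0.1493 0.1511] -0.001; -0.0275 4 [0.1505 0.151 ] -0.001; -0.0225 6 [0.1502 0.151 ] -0.001; -0.0175 5 [0.1514 0.1518] 0.0; -0.0125 5 [0.1551 0.1561] -0.001; -0.0075 5 [0.1586 0.1594] -0.0; -0.0025 13 [0.1607 0.1622] -0.001; 0.0025 33 [0.1599 0.1644] -0.001; 0.0075 6 [0.1569 0.1601] -0.001; 0.0
[... 489 characters left out ...]
.1502] 0.003; -0.0425 8 [0.1484 0.1503] 0.004; -0.0375 7 [0.149  0.1501] 0.003; -0.0325 11 [0.1485 0.1494] 0.005; -0.0275 8 [0.1488 0.151 ] 0.003; -0.0225 9 [0.1495 0.1508] 0.004; -0.0175 9 [0.1494 0.1517] 0.003; -0.0125 12 [0.1521 0.1548] 0.003; -0.0075 12 [0.1562 0.1591] 0.004; -0.0025 54 [0.1596 0.1679] 0.004; 0.0025 17 [0.1582 0.1661] 0.001; 0.0075 6 [0.1566 0.1583] 0.004; 0.0125 3 [0.1525 0.1555] 0.004; 0.0225 2 [0.1498 0.1509] 0.005; 0.0275 4 [0.1503 0.1523] 0.004; 0.0325 7 [0.1493 0.1522] 0.002; 0.0375 6 [0.1511 0.1518] 0.003; 0.0425 6 [0.1507 0.152 ] 0.003; 0.0475 8 [0.1514 0.1523] 0.003; 0.0525 8 [0.1522 0.1529] 0.003; 0.0575 19 [0.1405 0.1513] 0.003; 0.0625 5 [0.1511 0.1515] 0.003;
```

View pics/s_top.png

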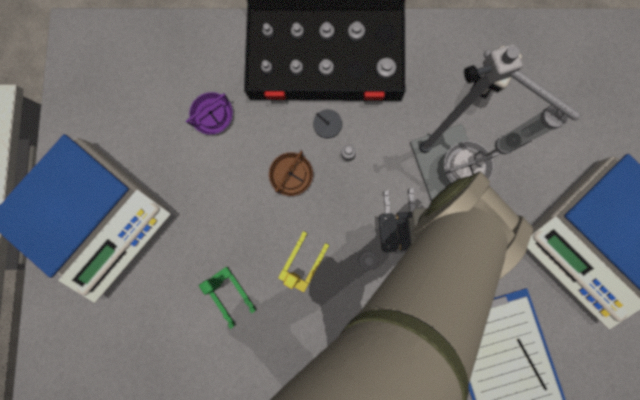

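View pics/s_scene.png

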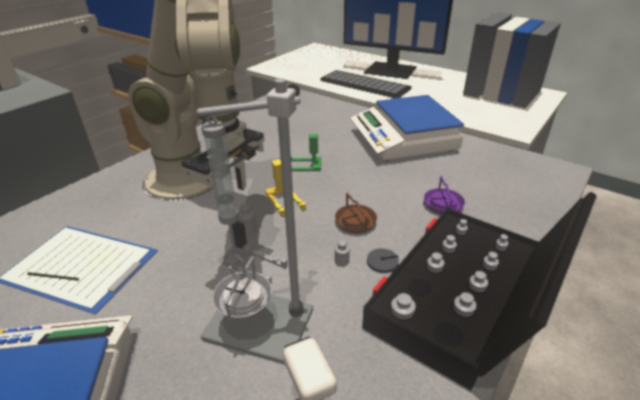

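The scene picture shows the pan hanging level in the hook at (243,292). The top picture shows the fork standing at (396,230) with the gripper clear above it. I'm handing in now.

Run:
```python
from mv import *
arm.hold(.3);st();print(arm.job_done())
```

```text
t 52.73 p [ 0.44 -0.16  0.2 ] q [ 0.     0.742 -0.671 -0.001] F [ 0.57  0.37 -0.02] M [-0.03  0.13 -0.02] g 0.598
the job is handed in; nothing more can be done
None
```

I hung the steel pan in the balance hook and stood the fork upright on its prongs on the bench. I handed the job in at 52.7 s; no verdict was reported.

- **First hang:** the pan settled about 7 mm off-centre in the hook and tilted about 0.17 rad. I lifted it back off with the fork, shifted 7 mm sideways and lowered it again.
- **Pan at the end:** the last depth check showed it hanging within about 0.03 rad of level, with the stirrup peak within about 1–2 mm of the hook in y. The cameras disagreed slightly along x, at -1 mm and +4 mm. The balance was drawn about 40 mm, well short of its stop.
- **Fork at the end:** the wrist force stayed at the fork's own weight while I drew it out, so I saw no sign of it touching the pan. It now stands at about (0.44, -0.16), with the gripper open 85 mm above the grip.
- **Not checked:** in the last pictures the tall weight is hidden behind the arm and fork, so I could not confirm that it stayed put. The fork and pan passed well above it. The small weight and the slotted disc looked unmoved.
- **Fork placing:** its upright stance was judged from the pictures and the touchdown force, not measured separately. It touched the bench with about 10 N against a 3 N stop limit.

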